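# Turn the drinks row round into the beech rack

### The arm

A 7-joint arm with a two-finger parallel gripper is mounted at the origin on the work surface. World frame = base frame: x ahead of the robot, y to its left, z up, the work surface at z = 0. Lengths are in m, angles in rad, forces in N, time in s.
With the tool pointing down it reaches from about 0.4 to 0.875 m from the base axis. Payload 19.3 kg.
Tool frame: the origin (TCP) lies at the very end of the fingers, on their centre line; the grasp point (between the pads) lies 19 mm behind it; y points along the fingers, x is the direction in which the jaws open and shut, and the axes are right-handed (so a half turn about y gives the same grasp; the last joint's range is limited). The gripper opens to 85 mm and grips with 20 to 120 N. Pads are 22 mm wide; open, the fingers measure 114 mm over their backs; the gripper's body (76 mm by 85 mm) begins 54 mm behind the grasp point. The pads swing forward as they close: fully open they stand 13 mm farther back than shut.
Start: joints at [1.08, 0.521, -0.036, 1.599, 0.021, 1.021, -0.113], TCP at [0.255, -0.57, 0.231] pointing down, gripper open.
Joint ranges: [-2.91, 2.91], [-0.3, 2.13], [-1.5, 1.42], [0.17, 2.43], [-1.26, 4.41], [0.16, 1.93], [-2.52, 2.52]. Speed limits (rad/s): [1.89, 1.89, 2.39, 2.39, 3.01, 3.01, 3.01].

### API

Orientations are given as [roll, pitch, yaw] about the fixed x, y, z axes, in that order (R = Rz(yaw) Ry(pitch) Rx(roll)).
In Python, from workcell import bot gives the robot as it stands. The module is installed in compiled form; this text tells all that it offers.
- The arm moves only by the shell command python3 -m crank 'ROWS' [FORCE]. ROWS is JSON, a list of rows, each an object of numbers: "hand": the closure, from 0 (fully open) to 1 (shut); "dx", "dy", "dz": the shift along the tool's x, y, z in mm; "yaw": the turn about the tool's y in rad. In form: [{"hand": .., "dx": .., "dy": .., "dz": .., "yaw": ..}, ...]. A call has 1 to 12 rows; each row is the pose to reach, as a shift and turn from the pose commanded when the call began, along the tool's axes at that moment; what a row does not reach only later rows make up. A row lasts 1/12 s, in which the tool goes at most 41.7 mm and 7.16 degrees, less where a joint would pass 70% of its speed; a pose out of reach is approached as far as the arm can. A call with a gripper value outside its range is refused whole. The fingers move at their own pace and stop on an object; FORCE is the grip in N (left out, the last holds). Time passes only in rows, so rows that repeat a pose let the fingers close. It gives the time, the measured TCP pose, the force and the opening at its end, in the units of the state.
- bot.observe(): the state, without advancing time (a new reading comes with each control period).
- bot.grab_frame(name): name is "side" or "top"; returns the picture (384x512x3 uint8, red, green, blue); there is no depth.
- bot.camera_info(name): a dict with "fx", "fy", "cx", "cy" (pixels), "rvec" (rotation vector, rad) and "tvec" (3), from world to camera coordinates, as OpenCV has them. Camera axes: x right, y down, z forward; pixel columns grow to the right and rows downward; lengths in m; the calibration is good to about 2 mm. A picture is of the moment at which its call begins. camera_info takes no time and is no camera call.
- bot.job_done(): hands the job in, once; it reports no verdict.
The state is a dict: "clock": time; "qpos": joint angles; "qd": joint speeds; "joint_efforts": joint torques, N m; "position": TCP position; "tool_rot": TCP orientation; "force": force on the tool from outside, world axes, zero at the start; "moment": the same for the moment, N m; "grip_width": finger opening in m.
Only numpy, scipy, OpenCV 4.12 (cv2) and the standard library are available. Lean on these libraries where they do the work, as an engineer would, in place of code of your own. Each camera call takes 0.05 s, during which the arm holds its last target.

### The job

Move the four drinks from the steel carrier into the beech bottle rack in reverse order: the drink farthest from the carrier's handle goes into the slot right beside the rack's knob, the next one into the next slot, and so on, so that the drink beside the handle comes last and only the slot farthest from the knob stays empty. Keep every drink upright, set it down rather than drop it, and leave each standing fully down in its slot.

Things in the scene. Friction and masses are not known exactly. Their poses are not given: they have to be found in the camera images.
- bottle_tall: The tallest of three clear glass bottles with steel crown caps: 204 mm high, body 50 mm across up to 85 mm, long cone to 140 mm, then a straight neck 26 mm across up to the cap, which is 31 mm across and 7 mm thick at the top. Grip it by the neck from above. Its origin is the centre of its underside, z up its axis; it is round, so its yaw means nothing. About 0.25 kg. 
- bottle_middle: The middle-sized clear glass bottle: 174 mm high, body 52 mm across up to 100 mm, short steep shoulder to 112 mm, then a straight neck 26 mm across up to the same kind of cap (31 mm across, 7 mm thick). Its origin is the centre of its underside, z up its axis; it is round, so its yaw means nothing. About 0.25 kg. 
- bottle_stubby: The shortest clear glass bottle: 142 mm high, body 52 mm across up to 62 mm, shoulder to 82 mm, then a straight neck 26 mm across up to the same kind of cap (31 mm across, 7 mm thick). Its origin is the centre of its underside, z up its axis; it is round, so its yaw means nothing. About 0.25 kg. 
- can: A slim red aluminium drinks can, closed and stiff: 118 mm high, 52 mm across from 8 to 110 mm up, slightly narrower at top and bottom. Grip it across its upper part from above. Its origin is the centre of its underside, z up its axis; it is round, so its yaw means nothing. About 0.25 kg. 
- cell_tall: The square open-topped aluminium cell in which the tallest bottle stands at the start (within 3 mm of its centre); fixed to the carrier, 70 x 70 mm outside, 62 x 62 mm inside, 26 mm high with a 4 mm floor. All four cells look alike and their order along the carrier changes from start to start. Origin: centre of the underside; axes parallel to the carrier's.
- cell_middle: The square open-topped aluminium cell in which the middle-sized bottle stands at the start (within 3 mm of its centre); fixed to the carrier, 70 x 70 mm outside, 62 x 62 mm inside, 26 mm high with a 4 mm floor. All four cells look alike and their order along the carrier changes from start to start. Origin: centre of the underside; axes parallel to the carrier's.
- cell_stubby: The square open-topped aluminium cell in which the stubby bottle stands at the start (within 3 mm of its centre); fixed to the carrier, 70 x 70 mm outside, 62 x 62 mm inside, 26 mm high with a 4 mm floor. All four cells look alike and their order along the carrier changes from start to start. Origin: centre of the underside; axes parallel to the carrier's.
- cell_can: The square open-topped aluminium cell in which the can stands at the start (within 3 mm of its centre); fixed to the carrier, 70 x 70 mm outside, 62 x 62 mm inside, 26 mm high with a 4 mm floor. All four cells look alike and their order along the carrier changes from start to start. Origin: centre of the underside; axes parallel to the carrier's.
- carrier: The fixed dark steel carrier board, 100 x 350 x 12 mm (x, y, z), with the row of four cells on top, centred at y = +114, +38, -38 and -114 mm along it. A bright steel loop handle stands across its +y end, at y = +165 mm, its top 55 mm above the underside. Origin: centre of the underside; y runs along the row towards the handle. The drinks stand 16 mm above its underside. Neighbours are 76 mm apart, so grip with the fingers on the carrier's -x and +x sides of a drink.
- rack: The fixed beech bottle rack, 90 x 420 x 40 mm (x, y, z), with five round slots 66 mm across and 25 mm deep (floor 15 mm above the underside), centred at x = 0 and y = +152, +76, 0, -76 and -152 mm. A small beech ball knob (26 mm across, top 79 mm above the underside) stands on its +y end, at y = +199 mm. Origin: centre of the underside; y runs along the row towards the knob. It may stand on the left or the right of the carrier. All slots are empty at the start.
There are look-alikes about, which are no part of the job. Leave any blue look-alike of the bottle_middle alone.

How it is judged:
By the outcome, as a careful person would: the job done as asked, in the order asked, and still so for the second after the job is handed in, with the robot touching nothing.
It also fails if it takes over 120 s, if anything falls off the work surface, if the arm or the gripper's body presses on something with over 40 N, if the wrist force passes 120 N, or if a joint passes its speed limit or range.

## Working session

There is one attempt and no reset: what is moved stays moved. The work goes in short steps, Python scripts to look and compute and a shell command to move; the robot and the scene stay as the last step left them, time stands still between calls to the robot, and variables do not carry over. Pictures are saved under pics/ and viewed, and the job is handed in when it is done.

```bash
mkdir -p pics; python3 - <<'E'
from workcell import bot
import cv2
for n in("side","top"):
    cv2.imwrite(f"pics/{n}0.png",bot.grab_frame(n)[:,:,::-1]); print(bot.camera_info(n))
print(bot.observe())
E
```

```text
{'fx': 351.273487959576, 'fy': 351.273487959576, 'cx': 249.22313748361847, 'cy': 193.84578124713698, 'rvec': array([ 0.72369153, -2.55370096,  1.166284  ]), 'tvec': array([0.47046178, 0.21143457, 0.63631337])}
{'fx': 491.9608453764738, 'fy': 491.9608453764738, 'cx': 257.1220712697596, 'cy': 187.30890999527008, 'rvec': array([ 2.19494612, -2.21300915,  0.11509273]), 'tvec': array([-0.0184751 ,  0.53625915,  1.12876248])}
{'clock': 0.1, 'qpos': array([ 1.07976576,  0.52195078, -0.0363097 ,  1.59991848,  0.02123983,
        1.02109452, -0.11279735]), 'qd': array([-0.00036675, -0.00068091, -0.00101461,  0.00122964,  0.00037981,
        0.00223465,  0.0006112 ]), 'joint_efforts': array([ 5.30407138e-03, -9.28479981e+01,  1.98406152e+00, -3.70534086e+01,
        1.80987414e-02,  5.14810556e-03, -2.05824672e-04]), 'position': array([ 0.25515955, -0.57023253,  0.2307974 ]), 'tool_rot': array([-1.57090673e+00,  9.79414931e-04, -1.14996928e+00]), 'force': array([ 0.33327107, -0.19436011,  0.63642897]), 'moment': array([ 0.01296404, -0.02777807, -0.02622373]), 'grip_width': 0.08522642474381155}
```

View pics/side0.png

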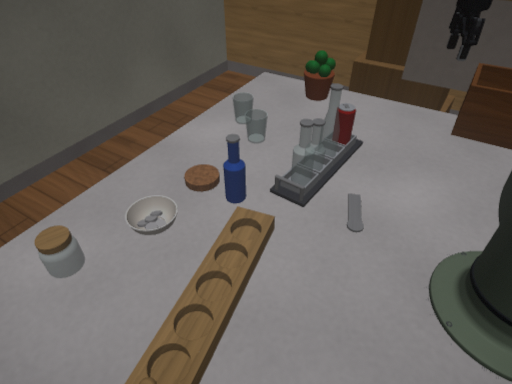

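View pics/top0.png

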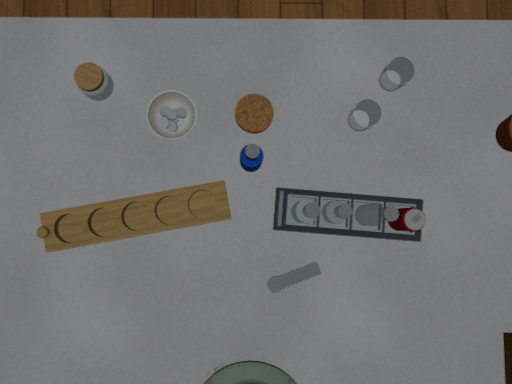

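```bash
python3 - <<'E'
import cv2,numpy as np
s=cv2.imread("pics/side0.png");t=cv2.imread("pics/top0.png")
a=cv2.resize(s[70:215,260:380],None,fx=4,fy=4,interpolation=2)
cv2.imwrite("pics/c1.png",a)
cv2.imwrite("pics/c2.png",cv2.resize(t[170:260,260:440],None,fx=4,fy=4,interpolation=2))
cv2.imwrite("pics/c3.png",cv2.resize(t[170:260,30:240],None,fx=3.8,fy=3.8,interpolation=2))
E
```

```text
(no output)
```

View pics/c1.png

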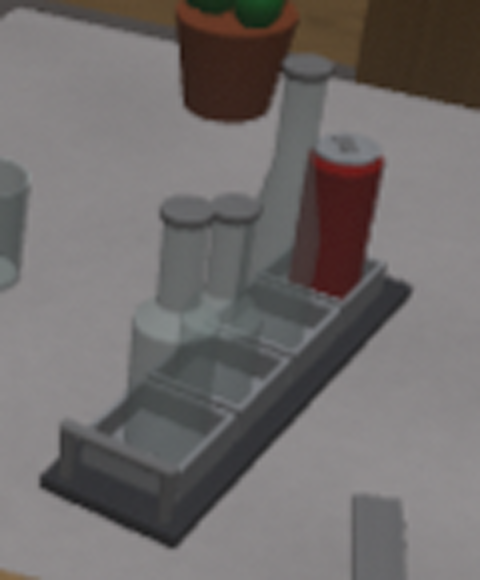

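View pics/c2.png

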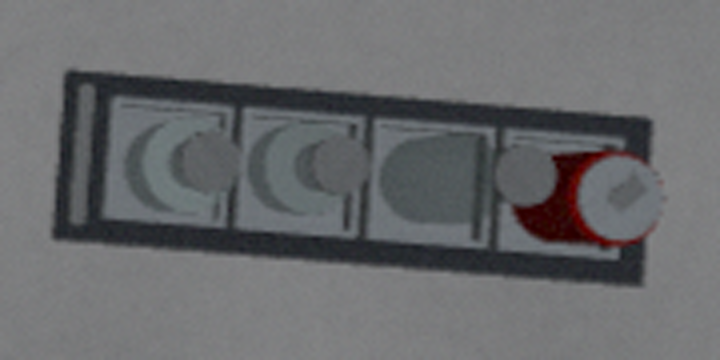

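View pics/c3.png

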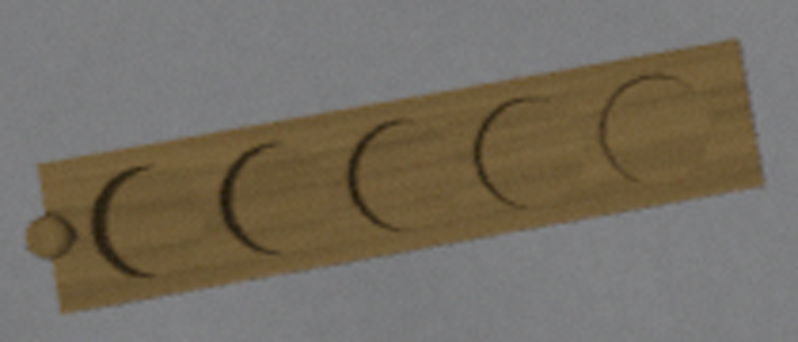

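The carrier handle is at its left end (top image col ~281), with the rack's knob at its left end (43,232). Going away from the handle, the caps are at (312,211), (344,212), (391,214) and the can top at (415,219). The blue bottle at (252,155) is the look-alike and stays put.

```bash
cat > h.py <<'E'
import cv2,numpy as np
from workcell import bot
def cam(n):
    c=bot.camera_info(n);R=cv2.Rodrigues(c["rvec"])[0];K=np.array([[c["fx"],0,c["cx"]],[0,c["fy"],c["cy"]],[0,0,1]])
    return K,R,np.array(c["tvec"])
def ray(n,p):
    K,R,t=cam(n);d=R.T@np.linalg.inv(K)@np.array([p[0],p[1],1.]);return -R.T@t,d
def plane(n,p,z):
    o,d=ray(n,p);return (o+d*(z-o[2])/d[2])
def proj(n,P):
    K,R,t=cam(n);q=K@(R@np.asarray(P,float)+t);return q[:2]/q[2]
E
python3 - <<'E'
from h import *
t=cv2.imread("pics/top0.png")
hsv=cv2.cvtColor(t,cv2.COLOR_BGR2HSV)
g=t.max(2)
m1=((hsv[...,1]>90)&(hsv[...,0]<30)).astype(np.uint8)
m2=((g<75)).astype(np.uint8)
def big(m,x0,x1,y0=170,y1=260):
    k=np.zeros_like(m);k[y0:y1,x0:x1]=m[y0:y1,x0:x1]
    c=max(cv2.findContours(k,0,2)[0],key=cv2.contourArea);return c
c=big(cv2.morphologyEx(m1,cv2.MORPH_OPEN,np.ones((13,13))),30,240);
r=cv2.minAreaRect(c);b=cv2.boxPoints(r);print(b);W=np.array([plane("top",p,.04) for p in b]);print("rack",W,W.mean(0))
for i in range(4):print(np.linalg.norm(W[i]-W[i-1]))
for k in range(4):
  d=W[k]-W[k-1]
  if np.linalg.norm(d)>.3: print(np.degrees(np.arctan2(d[1],d[0])))
print(np.percentile(g[180:250,265:430],[5,20,50,80]))
c=big(m2,265,432);hull=cv2.convexHull(c)
r=cv2.minAreaRect(c);b=cv2.boxPoints(r);print(b);W=np.array([plane("top",p,.012) for p in b]);print("carr",W,W.mean(0))
for i in range(4):print(np.linalg.norm(W[i]-W[i-1]))
for k in range(4):
  d=W[k]-W[k-1]
  if np.linalg.norm(d)>.3: print(np.degrees(np.arctan2(d[1],d[0])))
E
```

```text
[[ 37.759846 213.37643 ]
 [223.51907  180.03503 ]
 [230.44774  218.63757 ]
 [ 44.688507 251.97897 ]]
rack [[0.47942179 0.47115205 0.04      ]
 [0.55183311 0.05460223 0.04      ]
 [0.46363927 0.03929232 0.04      ]
 [0.39314209 0.45413827 0.04      ]] [0.47200906 0.25479622 0.04      ]
0.08794119571133989
0.4227968269784831
0.08951283218076193
0.42079331498548844
-80.13848195552953
99.64446946325643
[ 46.  74. 118. 126.]
[[272.69843 229.0026 ]
 [276.1396  187.13477]
 [423.18732 199.22089]
 [419.74615 241.08871]]
carr [[ 0.43871078 -0.05858698  0.012     ]
 [ 0.53664155 -0.06782096  0.012     ]
 [ 0.50549313 -0.4168002   0.012     ]
 [ 0.40685816 -0.40535231  0.012     ]] [ 0.4719259  -0.23714011  0.012     ]
0.3482251864011674
0.09836515516408455
0.35036658006891996
0.09929708672003666
84.7517434891956
-95.10046555659596
```

```bash
cat >> h.py <<'E'
def Rz(a):
    a=np.radians(a);return np.array([[np.cos(a),-np.sin(a)],[np.sin(a),np.cos(a)]])
RC=np.array([.4720,.2548]);RY=9.75
CC=np.array([.4719,-.2371]);CY=-5.15
slot=[RC+Rz(RY)@[0,y] for y in (.152,.076,0,-.076,-.152)]
cell=[CC+Rz(CY)@[0,y] for y in (.114,.038,-.038,-.114)]
E
python3 - <<'E'
from h import *
t=cv2.imread("pics/top0.png");s=cv2.imread("pics/side0.png")
print(np.round(slot,4),np.round(cell,4))
H=[.174,.142,.204,.118]
def circ(im,n,c,z,r,col,f):
    P=np.array([proj(n,[c[0]+r*np.cos(a),c[1]+r*np.sin(a),z]) for a in np.linspace(0,6.28,60)])
    cv2.polylines(im,[np.int32((P+.5)*f*16)],True,col,1,cv2.LINE_AA,4)
for n,im in(("top",t),("side",s)):
    f=4;b=cv2.resize(im,None,fx=f,fy=f,interpolation=2)
    for c in slot: circ(b,n,c,.04,.033,(0,255,0),f);circ(b,n,c,.015,.033,(255,0,0),f)
    for c,h,r in zip(cell,H,[.0155]*3+[.024]): circ(b,n,c,h+.016,r,(0,255,255),f); circ(b,n,c,.016,.026,(0,0,255),f)
    if n=="top":
        cv2.imwrite("pics/o1.png",b[680:1040,1060:1760]);cv2.imwrite("pics/o2.png",b[680:1040,130:930])
    else: cv2.imwrite("pics/o3.png",b[300:860,1040:1540]);cv2.imwrite("pics/o4.png",cv2.resize(b[800:1536,500:1150],None,fx=.8,fy=.8))
E
```

```text
[[0.4463 0.4046]
 [0.4591 0.3297]
 [0.472  0.2548]
 [0.4849 0.1799]
 [0.4977 0.105 ]] [[ 0.4821 -0.1236]
 [ 0.4753 -0.1993]
 [ 0.4685 -0.2749]
 [ 0.4617 -0.3506]]
```

View pics/o1.png

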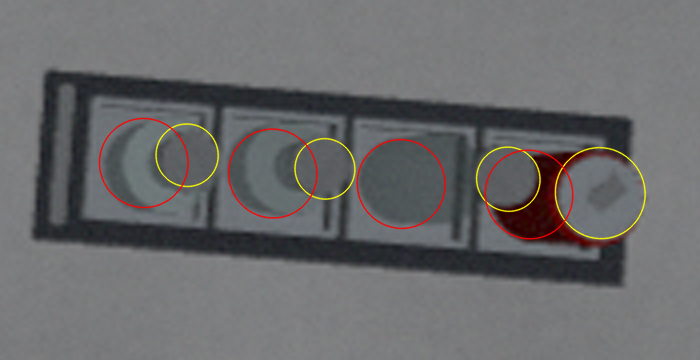

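View pics/o2.png

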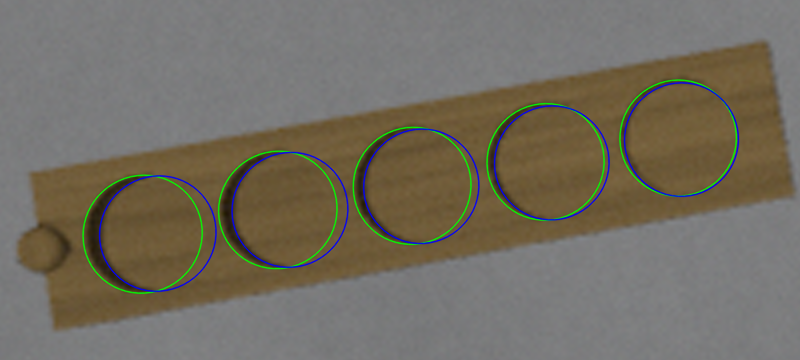

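View pics/o3.png

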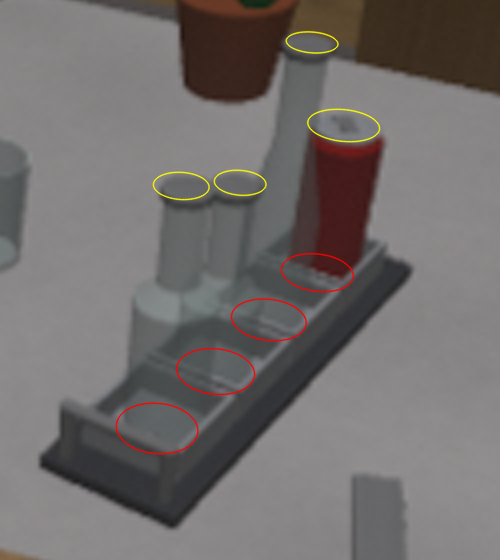

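View pics/o4.png

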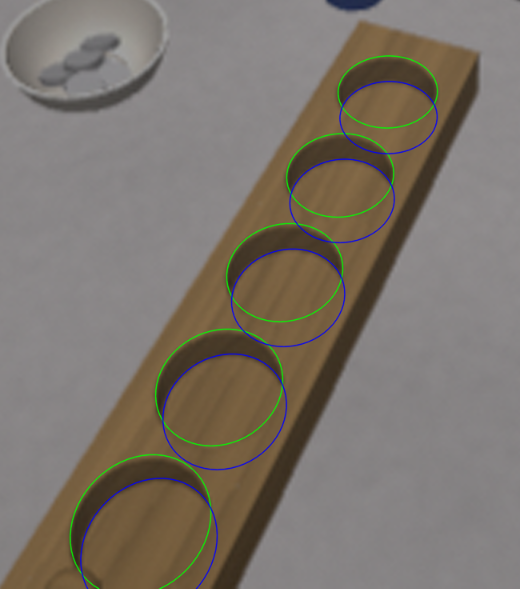

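```bash
python3 - <<'E'
from h import *
T=[(208,162),(339,166),(526,175),(621,197)];S=[(188,208),(236,205),(308,66),(348,149)]
for i,(a,b) in enumerate(zip(T,S)):
    p=np.array([260+(a[0]+.5)/4-.5,170+(a[1]+.5)/4-.5]);q=np.array([260+(b[0]+.5)/4-.5,70+(b[1]+.5)/4-.5])
    A=[];B=[]
    for n,x in(("top",p),("side",q)):
        o,d=ray(n,x);d/=np.linalg.norm(d);M=np.eye(3)-np.outer(d,d);A.append(M);B.append(M@o)
    X=np.linalg.lstsq(np.vstack(A),np.hstack(B),rcond=None)[0]
    h=[.174,.142,.204,.118][i]
    u=plane("top",p,h+.016)
    print(X.round(4),"top@z",u.round(4),"local off",(Rz(CY).T@(u[:2]-cell[i])*1000).round(1))
t=cv2.imread("pics/top0.png");
E
```

```text
[ 0.4781 -0.1247  0.1886] top@z [ 0.4783 -0.1244  0.19  ] local off [-3.8 -1.2]
[ 0.4763 -0.197   0.1565] top@z [ 0.4763 -0.1967  0.158 ] local off [0.8 2.6]
[ 0.4701 -0.2754  0.2165] top@z [ 0.47   -0.2743  0.22  ] local off [1.5 0.8]
[ 0.4586 -0.353   0.1302] top@z [ 0.4591 -0.3514  0.134 ] local off [-2.5 -1. ]
```

Two-view triangulation puts the cap tops at z = .189, .157 and .217. So from the handle the order is middle, stubby, tall, can. The targets are can → slot 1 (beside the knob), tall → slot 2, stubby → slot 3, middle → slot 4.

I'll start with the can.

```bash
cat >> h.py <<'E'
from scipy.spatial.transform import Rotation as Ro
def go(x,y,z,yaw=None,base=None):
    o=bot.observe();R=Ro.from_euler("xyz",o["tool_rot"]).as_matrix()
    d=R.T@(np.array([x,y,z])-o["position"])*1000
    cur=o["tool_rot"][2];w=0 if yaw is None else -(np.radians(yaw)-cur)
    print("pos",o["position"].round(4),"rpy",o["tool_rot"].round(4),"w",round(o["grip_width"],4),"F",o["force"].round(1),"t",round(o["clock"],2))
    print("dx dy dz",d.round(1),"yaw",round(w,4),"len",np.linalg.norm(d).round())
E
python3 -c "
from h import *
go(.459,-.3515,.30,CY)"
```

```text
pos [ 0.2552 -0.5702  0.2308] rpy [-1.5709e+00  1.0000e-03 -1.1500e+00] w 0.0852 F [ 0.3 -0.2  0.6] t 0.1
dx dy dz [-116.4  -69.1  275.4] yaw -1.0601 len 307.0
```

```bash
python3 -m crank '[{"hand":0,"dx":0,"dy":-40,"dz":10,"yaw":-0.08},{"hand":0,"dx":-10,"dy":-60,"dz":35,"yaw":-0.2},{"hand":0,"dx":-25,"dy":-69,"dz":65,"yaw":-0.32},{"hand":0,"dx":-40,"dy":-69,"dz":98,"yaw":-0.44},{"hand":0,"dx":-55,"dy":-69,"dz":132,"yaw":-0.56},{"hand":0,"dx":-70,"dy":-69,"dz":166,"yaw":-0.68},{"hand":0,"dx":-85,"dy":-69,"dz":200,"yaw":-0.8},{"hand":0,"dx":-98,"dy":-69,"dz":230,"yaw":-0.9},{"hand":0,"dx":-108,"dy":-69,"dz":255,"yaw":-0.98},{"hand":0,"dx":-114,"dy":-69,"dz":270,"yaw":-1.04},{"hand":0,"dx":-116,"dy":-69,"dz":275,"yaw":-1.06},{"hand":0,"dx":-116,"dy":-69,"dz":275,"yaw":-1.06}]' 60
python3 -c "
from h import *
go(.459,-.3515,.082,CY)"
```

```text
clock: 1.1
position: [0.4596, -0.3513, 0.3]
tool_rot: [-1.57, 0.0, -0.088]
force: [-0.6, 0.4, 0.3]
grip_width: 0.0856
pos [ 0.4596 -0.3513  0.3   ] rpy [-1.5702e+00  2.0000e-04 -8.7900e-02] w 0.0856 F [-0.6  0.4  0.3] t 1.1
dx dy dz [ -0.5 218.   -0.3] yaw 0.002 len 218.0
```

```bash
python3 -m crank '[{"hand":0,"dx":0,"dy":20,"dz":0,"yaw":0},{"hand":0,"dx":0,"dy":50,"dz":0,"yaw":0},{"hand":0,"dx":0,"dy":80,"dz":0,"yaw":0},{"hand":0,"dx":0,"dy":110,"dz":0,"yaw":0},{"hand":0,"dx":0,"dy":135,"dz":0,"yaw":0},{"hand":0,"dx":0,"dy":150,"dz":0,"yaw":0},{"hand":0,"dx":0,"dy":155,"dz":0,"yaw":0}]'
python3 - <<'E'
from h import *
for n in("side","top"):
    im=bot.grab_frame(n)[:,:,::-1]
    im=im[50:215,250:400] if n=="side" else im[160:260,260:440]
    cv2.imwrite(f"pics/a_{n}.png",cv2.resize(im,None,fx=3.5,fy=3.5,interpolation=2))
E
```

```text
clock: 1.68
position: [0.4567, -0.3529, 0.1427]
tool_rot: [-1.57, 0.004, -0.093]
force: [-0.7, -0.1, -0.3]
grip_width: 0.0852
```

View pics/a_side.png

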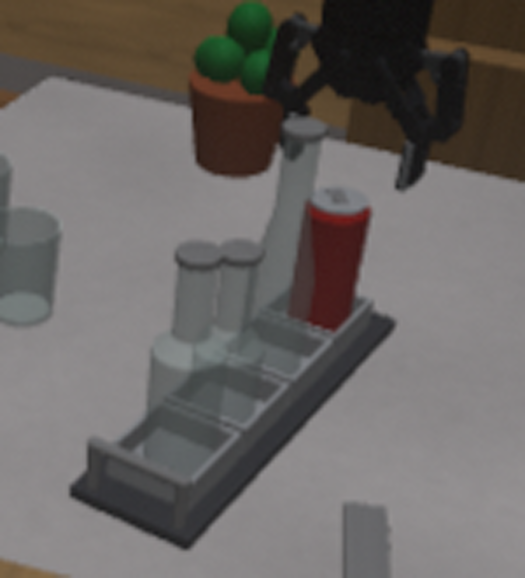

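View pics/a_top.png

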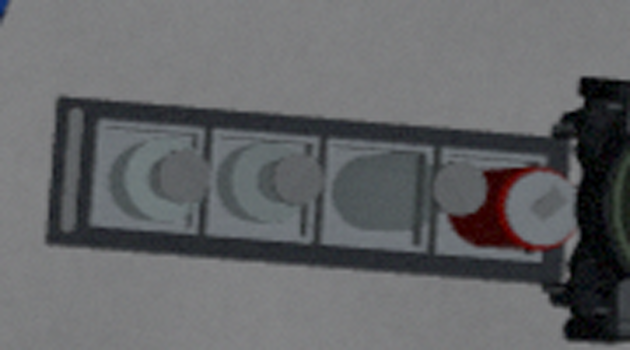

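```bash
python3 -m crank '[{"hand":0,"dx":0,"dy":0,"dz":0,"yaw":0},{"hand":0,"dx":0,"dy":0,"dz":0,"yaw":0}]'; python3 -c "
from h import *
go(.459,-.3515,.082,CY)"
```

```text
clock: 1.95
position: [0.4592, -0.353, 0.1465]
tool_rot: [-1.572, -0.001, -0.091]
force: [-0.2, 0.2, -0.7]
grip_width: 0.0854
pos [ 0.4592 -0.353   0.1465] rpy [-1.5718e+00 -1.4000e-03 -9.1100e-02] w 0.0854 F [-0.2  0.2 -0.7] t 1.95
dx dy dz [-0.4 64.5  1.5] yaw -0.0012 len 65.0
```

```bash
python3 -m crank '[{"hand":0,"dx":0,"dy":20,"dz":1,"yaw":0},{"hand":0,"dx":0,"dy":40,"dz":1.5,"yaw":0},{"hand":0,"dx":0,"dy":55,"dz":1.5,"yaw":0},{"hand":0,"dx":0,"dy":63,"dz":1.5,"yaw":0},{"hand":0,"dx":0,"dy":63,"dz":1.5,"yaw":0},{"hand":0.5,"dx":0,"dy":63,"dz":1.5,"yaw":0},{"hand":1,"dx":0,"dy":63,"dz":1.5,"yaw":0},{"hand":1,"dx":0,"dy":63,"dz":1.5,"yaw":0},{"hand":1,"dx":0,"dy":63,"dz":1.5,"yaw":0},{"hand":1,"dx":0,"dy":63,"dz":1.5,"yaw":0},{"hand":1,"dx":0,"dy":63,"dz":1.5,"yaw":0},{"hand":1,"dx":0,"dy":63,"dz":1.5,"yaw":0}]' 60;  python3 -c "
from h import *
go(.459,-.3515,.31,CY)"
```

```text
clock: 2.95
position: [0.4594, -0.3513, 0.0837]
tool_rot: [-1.572, -0.001, -0.09]
force: [-2.9, 0.8, 11.6]
grip_width: 0.0508
pos [ 0.4594 -0.3513  0.0837] rpy [-1.5719e+00 -1.2000e-03 -9.0300e-02] w 0.0508 F [-2.9  0.8 11.6] t 2.95
dx dy dz [-1.000e-01 -2.263e+02 -5.000e-01] yaw -0.0004 len 226.0
```

```bash
python3 -m crank '[{"hand":1,"dx":0,"dy":-5,"dz":0,"yaw":0},{"hand":1,"dx":0,"dy":-15,"dz":0,"yaw":0},{"hand":1,"dx":0,"dy":-35,"dz":0,"yaw":0},{"hand":1,"dx":0,"dy":-60,"dz":0,"yaw":0},{"hand":1,"dx":0,"dy":-90,"dz":0,"yaw":0},{"hand":1,"dx":0,"dy":-120,"dz":0,"yaw":0},{"hand":1,"dx":0,"dy":-150,"dz":0,"yaw":0},{"hand":1,"dx":0,"dy":-180,"dz":0,"yaw":0},{"hand":1,"dx":0,"dy":-205,"dz":0,"yaw":0},{"hand":1,"dx":0,"dy":-220,"dz":0,"yaw":0},{"hand":1,"dx":0,"dy":-226,"dz":0,"yaw":0},{"hand":1,"dx":0,"dy":-226,"dz":0,"yaw":0}]';  python3 -c "
from h import *
go(*slot[0],.31,RY)"
```

```text
clock: 3.95
position: [0.4593, -0.3509, 0.31]
tool_rot: [-1.572, -0.002, -0.09]
force: [0.7, 0.5, -2.7]
grip_width: 0.0509
pos [ 0.4593 -0.3509  0.31  ] rpy [-1.5721 -0.0021 -0.09  ] w 0.0509 F [ 0.7  0.5 -2.7] t 3.95
dx dy dz [-80.9  -1.1 751.3] yaw -0.2602 len 756.0
```

```bash
python3 -m crank '[{"hand":1,"dx":-1,"dy":0,"dz":10,"yaw":0},{"hand":1,"dx":-3,"dy":0,"dz":30,"yaw":-0.01},{"hand":1,"dx":-7,"dy":0,"dz":60,"yaw":-0.02},{"hand":1,"dx":-11,"dy":0,"dz":95,"yaw":-0.03},{"hand":1,"dx":-15,"dy":0,"dz":130,"yaw":-0.04},{"hand":1,"dx":-18,"dy":0,"dz":165,"yaw":-0.05},{"hand":1,"dx":-22,"dy":0,"dz":200,"yaw":-0.07},{"hand":1,"dx":-26,"dy":0,"dz":235,"yaw":-0.08},{"hand":1,"dx":-30,"dy":0,"dz":270,"yaw":-0.09},{"hand":1,"dx":-33,"dy":0,"dz":305,"yaw":-0.1},{"hand":1,"dx":-37,"dy":0,"dz":340,"yaw":-0.12},{"hand":1,"dx":-41,"dy":0,"dz":375,"yaw":-0.13}]';  python3 -c "
from h import *
go(*slot[0],.31,RY)"
```

```text
clock: 4.95
position: [0.4505, 0.0284, 0.3073]
tool_rot: [-1.571, 0.002, 0.041]
force: [1.7, -0.4, -1.2]
grip_width: 0.0506
pos [0.4505 0.0284 0.3073] rpy [-1.5709  0.0017  0.0414] w 0.0506 F [ 1.7 -0.4 -1.2] t 4.95
dx dy dz [ 11.4  -2.8 376. ] yaw -0.1287 len 376.0
```

```bash
python3 -m crank '[{"hand":1,"dx":1,"dy":0,"dz":34,"yaw":-0.01},{"hand":1,"dx":2,"dy":0,"dz":70,"yaw":-0.02},{"hand":1,"dx":3,"dy":0,"dz":106,"yaw":-0.03},{"hand":1,"dx":4,"dy":0,"dz":142,"yaw":-0.05},{"hand":1,"dx":5,"dy":0,"dz":178,"yaw":-0.06},{"hand":1,"dx":6,"dy":0,"dz":214,"yaw":-0.07},{"hand":1,"dx":7,"dy":0,"dz":250,"yaw":-0.08},{"hand":1,"dx":8,"dy":0,"dz":285,"yaw":-0.1},{"hand":1,"dx":9,"dy":0,"dz":320,"yaw":-0.11},{"hand":1,"dx":10,"dy":0,"dz":350,"yaw":-0.12},{"hand":1,"dx":10,"dy":0,"dz":370,"yaw":-0.13},{"hand":1,"dx":10,"dy":0,"dz":378,"yaw":-0.13}]'; 
python3 -m crank '[{"hand":1,"dx":0,"dy":0,"dz":0,"yaw":0},{"hand":1,"dx":0,"dy":0,"dz":0,"yaw":0},{"hand":1,"dx":0,"dy":0,"dz":0,"yaw":0}]'
python3 - <<'E'
from h import *
go(*slot[0],.31,RY)
for n in("side","top"):
    im=bot.grab_frame(n)[:,:,::-1]
    cv2.imwrite(f"pics/b_{n}.png",im)
E
```

```text
clock: 5.95
position: [0.4444, 0.4076, 0.3066]
tool_rot: [-1.57, 0.003, 0.175]
force: [-0.9, -0.4, -2.5]
grip_width: 0.0508
clock: 6.2
position: [0.4469, 0.4032, 0.3078]
tool_rot: [-1.572, 0.001, 0.169]
force: [0.2, 0.5, -1.4]
grip_width: 0.0503
pos [0.4469 0.4032 0.3078] rpy [-1.5719e+00  5.0000e-04  1.6890e-01] w 0.0503 F [ 0.2  0.5 -1.4] t 6.2
dx dy dz [-0.4 -2.2  1.5] yaw -0.0012 len 3.0
```

View pics/b_side.png

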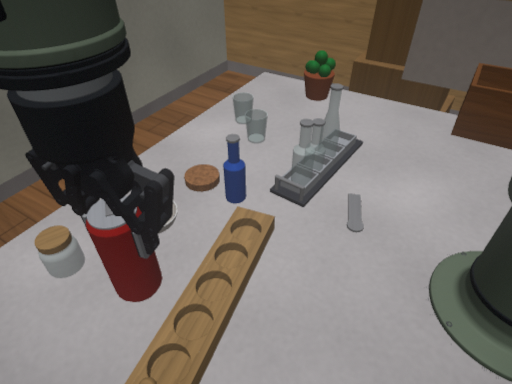

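View pics/b_top.png

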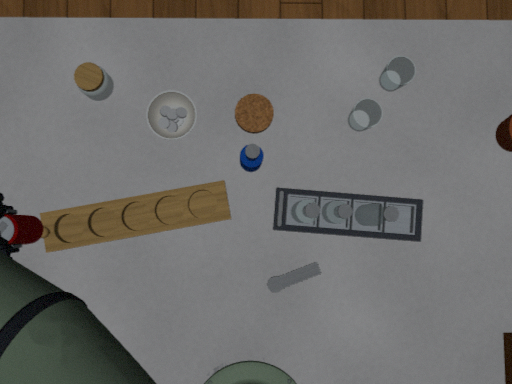

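```bash
python3 -m crank '[{"hand":1,"dx":0,"dy":10,"dz":1,"yaw":0},{"hand":1,"dx":0,"dy":30,"dz":1,"yaw":0},{"hand":1,"dx":0,"dy":60,"dz":1,"yaw":0},{"hand":1,"dx":0,"dy":90,"dz":1,"yaw":0},{"hand":1,"dx":0,"dy":120,"dz":1,"yaw":0},{"hand":1,"dx":0,"dy":145,"dz":1,"yaw":0},{"hand":1,"dx":0,"dy":165,"dz":1,"yaw":0},{"hand":1,"dx":0,"dy":175,"dz":1,"yaw":0},{"hand":1,"dx":0,"dy":180,"dz":1,"yaw":0},{"hand":1,"dx":0,"dy":180,"dz":1,"yaw":0},{"hand":1,"dx":0,"dy":180,"dz":1,"yaw":0}]'
python3 - <<'E'
from h import *
go(*slot[0],.0837-.001,RY)
for n in("side","top"):
    im=bot.grab_frame(n)[:,:,::-1]
    cv2.imwrite(f"pics/d_{n}.png",im)
E
```

```text
clock: 7.22
position: [0.4469, 0.4058, 0.1292]
tool_rot: [-1.57, -0.001, 0.17]
force: [-0.3, -0.5, -1.6]
grip_width: 0.0507
pos [0.4469 0.4058 0.1292] rpy [-1.5701e+00 -8.0000e-04  1.6980e-01] w 0.0507 F [-0.3 -0.5 -1.6] t 7.22
dx dy dz [-0.9 46.4 -1.1] yaw -0.0004 len 46.0
```

View pics/d_side.png

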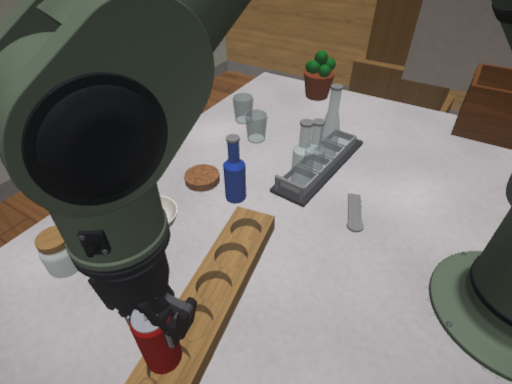

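The can is upright and above the end slot (side image, bottom at about (163,362)). I'll lower it slowly.

```bash
python3 -m crank '[{"hand":1,"dx":-1,"dy":8,"dz":-1,"yaw":0},{"hand":1,"dx":-1,"dy":18,"dz":-1,"yaw":0},{"hand":1,"dx":-1,"dy":28,"dz":-1,"yaw":0},{"hand":1,"dx":-1,"dy":36,"dz":-1,"yaw":0},{"hand":1,"dx":-1,"dy":41,"dz":-1,"yaw":0},{"hand":1,"dx":-1,"dy":43,"dz":-1,"yaw":0},{"hand":1,"dx":-1,"dy":44,"dz":-1,"yaw":0},{"hand":1,"dx":-1,"dy":44,"dz":-1,"yaw":0},{"hand":1,"dx":-1,"dy":44,"dz":-1,"yaw":0}]'
python3 -c "
from h import *
go(*slot[0],.0837-.001,RY)"
```

```text
clock: 8.07
position: [0.4459, 0.4045, 0.0846]
tool_rot: [-1.571, -0.0, 0.17]
force: [0.0, 0.2, -2.7]
grip_width: 0.0507
pos [0.4459 0.4045 0.0846] rpy [-1.5705e+00 -3.0000e-04  1.7000e-01] w 0.0507 F [ 0.   0.2 -2.7] t 8.07
dx dy dz [0.3 1.9 0. ] yaw -0.0002 len 2.0
```

```bash
python3 -m crank '[{"hand":1,"dx":0,"dy":0.7,"dz":0,"yaw":0},{"hand":1,"dx":0,"dy":1.4,"dz":0,"yaw":0},{"hand":1,"dx":0,"dy":1.4,"dz":0,"yaw":0},{"hand":1,"dx":0,"dy":1.4,"dz":0,"yaw":0}]'
python3 -c "
from h import *
go(*slot[0],.0837-.001,RY)"
```

```text
clock: 8.4
position: [0.4459, 0.4043, 0.083]
tool_rot: [-1.571, -0.0, 0.17]
force: [-0.4, -0.3, -2.0]
grip_width: 0.0504
pos [0.4459 0.4043 0.083 ] rpy [-1.5708e+00 -2.0000e-04  1.7000e-01] w 0.0504 F [-0.4 -0.3 -2. ] t 8.4
dx dy dz [0.4 0.3 0.2] yaw -0.0002 len 1.0
```

```bash
python3 -m crank '[{"hand":1,"dx":0,"dy":0.5,"dz":0,"yaw":0},{"hand":1,"dx":0,"dy":1,"dz":0,"yaw":0},{"hand":1,"dx":0,"dy":1,"dz":0,"yaw":0},{"hand":1,"dx":0,"dy":1,"dz":0,"yaw":0}]'
python3 -c "
from h import *
go(*slot[0],.0837-.001,RY)"
```

```text
clock: 8.73
position: [0.4459, 0.4047, 0.0827]
tool_rot: [-1.57, -0.001, 0.17]
force: [-2.5, -2.5, 12.1]
grip_width: 0.0508
pos [0.4459 0.4047 0.0827] rpy [-1.5704e+00 -7.0000e-04  1.7010e-01] w 0.0508 F [-2.5 -2.5 12.1] t 8.73
dx dy dz [ 0.4  0.  -0.1] yaw -0.0001 len 0.0
```

```bash
python3 -m crank '[{"hand":0.3,"dx":0,"dy":0,"dz":0,"yaw":0},{"hand":0,"dx":0,"dy":0,"dz":0,"yaw":0},{"hand":0,"dx":0,"dy":0,"dz":0,"yaw":0},{"hand":0,"dx":0,"dy":0,"dz":0,"yaw":0},{"hand":0,"dx":0,"dy":0,"dz":0,"yaw":0},{"hand":0,"dx":0,"dy":-10,"dz":0,"yaw":0},{"hand":0,"dx":0,"dy":-35,"dz":0,"yaw":0},{"hand":0,"dx":0,"dy":-70,"dz":0,"yaw":0},{"hand":0,"dx":0,"dy":-110,"dz":0,"yaw":0},{"hand":0,"dx":0,"dy":-150,"dz":0,"yaw":0},{"hand":0,"dx":0,"dy":-190,"dz":0,"yaw":0},{"hand":0,"dx":0,"dy":-217,"dz":0,"yaw":0}]'
python3 -c "
from h import *
go(.4693,-.2746,.3,CY)"
```

```text
clock: 9.73
position: [0.4457, 0.4049, 0.3036]
tool_rot: [-1.569, -0.003, 0.17]
force: [-0.1, -0.3, -0.3]
grip_width: 0.0853
pos [0.4457 0.4049 0.3036] rpy [-1.5687 -0.0027  0.1705] w 0.0853 F [-0.1 -0.3 -0.3] t 9.73
dx dy dz [ -92.     1.9 -673.6] yaw 0.2604 len 680.0
```

```bash
python3 -m crank '[{"hand":0,"dx":-1,"dy":0,"dz":-10,"yaw":0},{"hand":0,"dx":-4,"dy":0,"dz":-30,"yaw":0.01},{"hand":0,"dx":-8,"dy":0,"dz":-60,"yaw":0.02},{"hand":0,"dx":-13,"dy":0,"dz":-95,"yaw":0.03},{"hand":0,"dx":-18,"dy":0,"dz":-130,"yaw":0.05},{"hand":0,"dx":-23,"dy":0,"dz":-165,"yaw":0.06},{"hand":0,"dx":-27,"dy":0,"dz":-200,"yaw":0.07},{"hand":0,"dx":-32,"dy":0,"dz":-235,"yaw":0.09},{"hand":0,"dx":-37,"dy":0,"dz":-270,"yaw":0.1},{"hand":0,"dx":-42,"dy":0,"dz":-305,"yaw":0.12},{"hand":0,"dx":-46,"dy":0,"dz":-335,"yaw":0.13},{"hand":0,"dx":-50,"dy":0,"dz":-365,"yaw":0.14}]' 
python3 - <<'E'
from h import *
go(.470,-.2748,.3,CY)
for n in("side",):
    im=bot.grab_frame(n)[:,:,::-1]
    cv2.imwrite(f"pics/e_{n}.png",im)
E
```

```text
clock: 10.73
position: [0.4579, 0.0345, 0.2996]
tool_rot: [-1.571, -0.001, 0.029]
force: [0.0, 0.9, -0.4]
grip_width: 0.0856
pos [0.4579 0.0345 0.2996] rpy [-1.571e+00 -7.000e-04  2.920e-02] w 0.0856 F [ 0.   0.9 -0.4] t 10.73
dx dy dz [ 3.100e+00 -3.000e-01 -3.095e+02] yaw 0.1191 len 310.0
```

View pics/e_side.png

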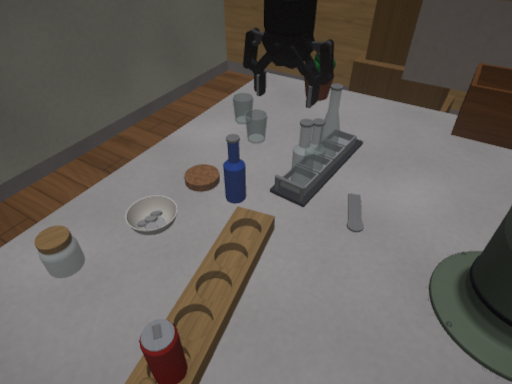

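```bash
python3 -m crank '[{"hand":0,"dx":0,"dy":0,"dz":-20,"yaw":0.01},{"hand":0,"dx":0,"dy":0,"dz":-50,"yaw":0.02},{"hand":0,"dx":1,"dy":0,"dz":-85,"yaw":0.03},{"hand":0,"dx":1,"dy":0,"dz":-120,"yaw":0.05},{"hand":0,"dx":1,"dy":0,"dz":-155,"yaw":0.06},{"hand":0,"dx":2,"dy":0,"dz":-190,"yaw":0.08},{"hand":0,"dx":2,"dy":0,"dz":-225,"yaw":0.09},{"hand":0,"dx":2,"dy":0,"dz":-260,"yaw":0.1},{"hand":0,"dx":2,"dy":0,"dz":-285,"yaw":0.11},{"hand":0,"dx":2,"dy":0,"dz":-302,"yaw":0.12},{"hand":0,"dx":2,"dy":0,"dz":-308,"yaw":0.12},{"hand":0,"dx":2,"dy":0,"dz":-308,"yaw":0.12}]' 
python3 -m crank '[{"hand":0,"dx":0,"dy":0,"dz":0,"yaw":0},{"hand":0,"dx":0,"dy":0,"dz":0,"yaw":0}]'
python3 - <<'E'
from h import *
go(.470,-.2748,.168,CY)
E
```

```text
clock: 11.78
position: [0.4695, -0.2721, 0.2989]
tool_rot: [-1.57, 0.0, -0.091]
force: [-0.0, -0.1, -0.3]
grip_width: 0.0855
clock: 11.95
position: [0.4699, -0.27, 0.2992]
tool_rot: [-1.57, -0.0, -0.088]
force: [1.1, -0.7, 0.1]
grip_width: 0.0858
pos [ 0.4699 -0.27    0.2992] rpy [-1.5704e+00 -3.0000e-04 -8.7900e-02] w 0.0858 F [ 1.1 -0.7  0.1] t 11.95
dx dy dz [  0.5 131.2  -4.8] yaw 0.002 len 131.0
```

```bash
python3 -m crank '[{"hand":0,"dx":0,"dy":10,"dz":-3,"yaw":0},{"hand":0,"dx":0,"dy":30,"dz":-4,"yaw":0},{"hand":0,"dx":0,"dy":55,"dz":-4,"yaw":0},{"hand":0,"dx":0,"dy":80,"dz":-4,"yaw":0},{"hand":0,"dx":0,"dy":105,"dz":-4,"yaw":0},{"hand":0,"dx":0,"dy":120,"dz":-4,"yaw":0},{"hand":0,"dx":0,"dy":128,"dz":-4,"yaw":0},{"hand":0,"dx":0,"dy":130,"dz":-4,"yaw":0},{"hand":0,"dx":0,"dy":130,"dz":-4,"yaw":0},{"hand":0,"dx":0,"dy":130,"dz":-4,"yaw":0}]' 
python3 - <<'E'
from h import *
go(.470,-.2748,.168,CY)
for n in("side",):
    im=bot.grab_frame(n)[50:215,250:400,::-1]
    cv2.imwrite(f"pics/f_{n}.png",cv2.resize(im,None,fx=3.5,fy=3.5,interpolation=2))
E
```

```text
clock: 12.78
position: [0.4696, -0.2757, 0.1697]
tool_rot: [-1.571, -0.001, -0.09]
force: [0.2, -0.3, 0.0]
grip_width: 0.0854
pos [ 0.4696 -0.2757  0.1697] rpy [-1.5712e+00 -1.1000e-03 -8.9800e-02] w 0.0854 F [ 0.2 -0.3  0. ] t 12.78
dx dy dz [0.3 1.7 0.9] yaw 0.0001 len 2.0
```

View pics/f_side.png

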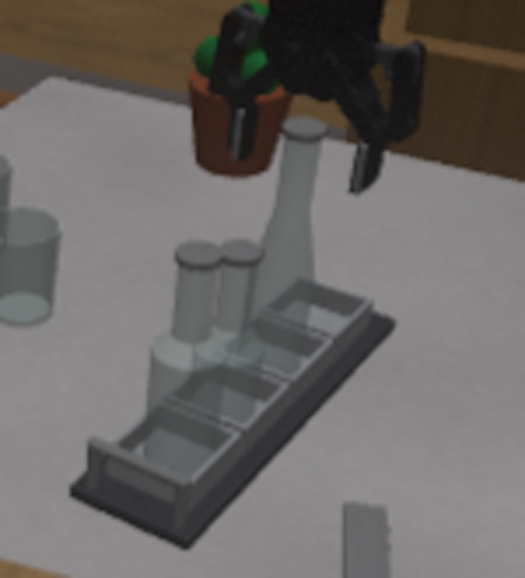

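```bash
python3 -m crank '[{"hand":0.3,"dx":0,"dy":0,"dz":1,"yaw":0},{"hand":0.5,"dx":0,"dy":0,"dz":1,"yaw":0},{"hand":0.6,"dx":0,"dy":0,"dz":1,"yaw":0},{"hand":0.7,"dx":0,"dy":0,"dz":1,"yaw":0},{"hand":0.8,"dx":0,"dy":0,"dz":1,"yaw":0},{"hand":1,"dx":0,"dy":0,"dz":1,"yaw":0},{"hand":1,"dx":0,"dy":0,"dz":1,"yaw":0},{"hand":1,"dx":0,"dy":0,"dz":1,"yaw":0},{"hand":1,"dx":0,"dy":0,"dz":1,"yaw":0},{"hand":1,"dx":0,"dy":0,"dz":1,"yaw":0}]' 60
python3 - <<'E'
from h import *
go(.470,-.2748,.37,CY)
E
```

```text
clock: 13.67
position: [0.4695, -0.2748, 0.1691]
tool_rot: [-1.571, -0.001, -0.09]
force: [0.7, -0.5, 5.8]
grip_width: 0.0253
pos [ 0.4695 -0.2748  0.1691] rpy [-1.571e+00 -6.000e-04 -9.010e-02] w 0.0253 F [ 0.7 -0.5  5.8] t 13.67
dx dy dz [   0.6 -200.9   -0. ] yaw -0.0002 len 201.0
```

```bash
python3 -m crank '[{"hand":1,"dx":0,"dy":-5,"dz":0,"yaw":0},{"hand":1,"dx":0,"dy":-15,"dz":0,"yaw":0},{"hand":1,"dx":0,"dy":-35,"dz":0,"yaw":0},{"hand":1,"dx":0,"dy":-60,"dz":0,"yaw":0},{"hand":1,"dx":0,"dy":-90,"dz":0,"yaw":0},{"hand":1,"dx":0,"dy":-120,"dz":0,"yaw":0},{"hand":1,"dx":0,"dy":-150,"dz":0,"yaw":0},{"hand":1,"dx":0,"dy":-180,"dz":0,"yaw":0},{"hand":1,"dx":0,"dy":-200,"dz":0,"yaw":0},{"hand":1,"dx":0,"dy":-212,"dz":0,"yaw":0},{"hand":1,"dx":0,"dy":-215,"dz":0,"yaw":0},{"hand":1,"dx":0,"dy":-215,"dz":0,"yaw":0}]';  python3 -c "
from h import *
go(*slot[1],.384,RY)"
```

```text
clock: 14.67
position: [0.4692, -0.2746, 0.3847]
tool_rot: [-1.571, -0.001, -0.09]
force: [0.3, 0.5, -1.4]
grip_width: 0.0254
pos [ 0.4692 -0.2746  0.3847] rpy [-1.5712e+00 -9.0000e-04 -9.0000e-02] w 0.0254 F [ 0.3  0.5 -1.4] t 14.67
dx dy dz [-6.440e+01  4.000e-01  6.009e+02] yaw -0.2602 len 604.0
```

```bash
python3 -m crank '[{"hand":1,"dx":-1,"dy":0,"dz":8,"yaw":0},{"hand":1,"dx":-3,"dy":0,"dz":25,"yaw":-0.01},{"hand":1,"dx":-6,"dy":0,"dz":50,"yaw":-0.02},{"hand":1,"dx":-9,"dy":0,"dz":80,"yaw":-0.03},{"hand":1,"dx":-12,"dy":0,"dz":110,"yaw":-0.04},{"hand":1,"dx":-15,"dy":0,"dz":140,"yaw":-0.06},{"hand":1,"dx":-18,"dy":0,"dz":170,"yaw":-0.07},{"hand":1,"dx":-21,"dy":0,"dz":200,"yaw":-0.08},{"hand":1,"dx":-25,"dy":0,"dz":230,"yaw":-0.09},{"hand":1,"dx":-28,"dy":0,"dz":260,"yaw":-0.11},{"hand":1,"dx":-31,"dy":0,"dz":290,"yaw":-0.12},{"hand":1,"dx":-34,"dy":0,"dz":320,"yaw":-0.13}]';  python3 -c "
from h import *
go(*slot[1],.384,RY)"
```

```text
clock: 15.67
position: [0.4627, 0.0496, 0.3832]
tool_rot: [-1.571, 0.001, 0.042]
force: [0.3, -0.4, -3.0]
grip_width: 0.0254
pos [0.4627 0.0496 0.3832] rpy [-1.571e+00  1.200e-03  4.190e-02] w 0.0254 F [ 0.3 -0.4 -3. ] t 15.67
dx dy dz [  8.1  -0.9 280.1] yaw -0.1282 len 280.0
```

```bash
python3 -m crank '[{"hand":1,"dx":1,"dy":0,"dz":30,"yaw":-0.01},{"hand":1,"dx":2,"dy":0,"dz":60,"yaw":-0.02},{"hand":1,"dx":3,"dy":0,"dz":90,"yaw":-0.04},{"hand":1,"dx":4,"dy":0,"dz":120,"yaw":-0.05},{"hand":1,"dx":4,"dy":0,"dz":150,"yaw":-0.07},{"hand":1,"dx":5,"dy":0,"dz":180,"yaw":-0.08},{"hand":1,"dx":6,"dy":0,"dz":210,"yaw":-0.1},{"hand":1,"dx":6,"dy":0,"dz":238,"yaw":-0.11},{"hand":1,"dx":7,"dy":0,"dz":260,"yaw":-0.12},{"hand":1,"dx":7,"dy":0,"dz":274,"yaw":-0.13},{"hand":1,"dx":7,"dy":0,"dz":282,"yaw":-0.13},{"hand":1,"dx":7,"dy":0,"dz":282,"yaw":-0.13}]'; 
python3 -m crank '[{"hand":1,"dx":0,"dy":0,"dz":0,"yaw":0},{"hand":1,"dx":0,"dy":0,"dz":0,"yaw":0},{"hand":1,"dx":0,"dy":0,"dz":0,"yaw":0}]'
python3 - <<'E'
from h import *
go(*slot[1],.1681,RY)
E
```

```text
clock: 16.67
position: [0.4583, 0.331, 0.3832]
tool_rot: [-1.57, 0.002, 0.173]
force: [0.2, 0.5, -2.7]
grip_width: 0.0255
clock: 16.92
position: [0.4601, 0.3281, 0.384]
tool_rot: [-1.571, -0.0, 0.169]
force: [-0.1, -0.5, -1.8]
grip_width: 0.0252
pos [0.4601 0.3281 0.384 ] rpy [-1.5714e+00 -2.0000e-04  1.6850e-01] w 0.0252 F [-0.1 -0.5 -1.8] t 16.92
dx dy dz [ -0.7 215.9   1.9] yaw -0.0016 len 216.0
```

```bash
python3 -m crank '[{"hand":1,"dx":0,"dy":10,"dz":1,"yaw":0},{"hand":1,"dx":0,"dy":30,"dz":1,"yaw":0},{"hand":1,"dx":0,"dy":60,"dz":1,"yaw":0},{"hand":1,"dx":0,"dy":90,"dz":1,"yaw":0},{"hand":1,"dx":0,"dy":120,"dz":1,"yaw":0},{"hand":1,"dx":0,"dy":145,"dz":1,"yaw":0},{"hand":1,"dx":0,"dy":163,"dz":1,"yaw":0},{"hand":1,"dx":0,"dy":172,"dz":1,"yaw":0},{"hand":1,"dx":0,"dy":175,"dz":1,"yaw":0},{"hand":1,"dx":0,"dy":175,"dz":1,"yaw":0},{"hand":1,"dx":0,"dy":175,"dz":1,"yaw":0}]'
python3 - <<'E'
from h import *
go(*slot[1],.1681,RY)
for n in("side","top"):
    im=bot.grab_frame(n)[:,:,::-1]
    cv2.imwrite(f"pics/g_{n}.png",im)
E
```

```text
clock: 17.83
position: [0.46, 0.3304, 0.2098]
tool_rot: [-1.57, -0.001, 0.17]
force: [0.2, -0.6, -2.4]
grip_width: 0.0254
pos [0.46   0.3304 0.2098] rpy [-1.5702e+00 -1.1000e-03  1.6980e-01] w 0.0254 F [ 0.2 -0.6 -2.4] t 17.83
dx dy dz [-1.1 41.7 -0.6] yaw -0.0004 len 42.0
```

View pics/g_side.png

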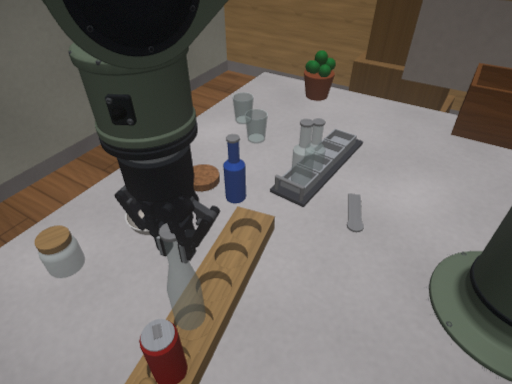

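```bash
python3 -m crank '[{"hand":1,"dx":-1,"dy":8,"dz":-0.5,"yaw":0},{"hand":1,"dx":-1,"dy":18,"dz":-0.5,"yaw":0},{"hand":1,"dx":-1,"dy":28,"dz":-0.5,"yaw":0},{"hand":1,"dx":-1,"dy":35,"dz":-0.5,"yaw":0},{"hand":1,"dx":-1,"dy":39,"dz":-0.5,"yaw":0},{"hand":1,"dx":-1,"dy":40,"dz":-0.5,"yaw":0},{"hand":1,"dx":-1,"dy":40.5,"dz":-0.5,"yaw":0},{"hand":1,"dx":-1,"dy":41,"dz":-0.5,"yaw":0},{"hand":1,"dx":-1,"dy":41,"dz":-0.5,"yaw":0},{"hand":1,"dx":-1,"dy":41,"dz":-0.5,"yaw":0}]'
python3 -c "
from h import *
go(*slot[1],.1681,RY)"
```

```text
clock: 18.77
position: [0.4588, 0.3296, 0.1682]
tool_rot: [-1.571, -0.0, 0.17]
force: [-2.6, -0.4, 4.7]
grip_width: 0.0254
pos [0.4588 0.3296 0.1682] rpy [-1.5706e+00 -2.0000e-04  1.7000e-01] w 0.0254 F [-2.6 -0.4  4.7] t 18.77
dx dy dz [0.3 0.1 0. ] yaw -0.0002 len 0.0
```

```bash
python3 -m crank '[{"hand":0.6,"dx":0,"dy":0,"dz":0,"yaw":0},{"hand":0.3,"dx":0,"dy":0,"dz":0,"yaw":0},{"hand":0,"dx":0,"dy":0,"dz":0,"yaw":0},{"hand":0,"dx":0,"dy":0,"dz":0,"yaw":0},{"hand":0,"dx":0,"dy":0,"dz":0,"yaw":0},{"hand":0,"dx":0,"dy":0,"dz":0,"yaw":0},{"hand":0,"dx":0,"dy":0,"dz":0,"yaw":0},{"hand":0,"dx":0,"dy":-10,"dz":0,"yaw":0},{"hand":0,"dx":0,"dy":-40,"dz":0,"yaw":0},{"hand":0,"dx":0,"dy":-75,"dz":0,"yaw":0},{"hand":0,"dx":0,"dy":-110,"dz":0,"yaw":0},{"hand":0,"dx":0,"dy":-132,"dz":0,"yaw":0}]'
python3 -c "
from h import *
go(.4763,-.1968,.25,CY)"
```

```text
clock: 19.77
position: [0.4589, 0.3301, 0.304]
tool_rot: [-1.569, -0.003, 0.17]
force: [0.9, 0.2, 0.3]
grip_width: 0.0858
pos [0.4589 0.3301 0.304 ] rpy [-1.5692 -0.0025  0.1705] w 0.0858 F [0.9 0.2 0.3] t 19.77
dx dy dz [ -72.4   53.  -522.3] yaw 0.2604 len 530.0
```

```bash
python3 -m crank '[{"hand":0,"dx":-1,"dy":0,"dz":-10,"yaw":0},{"hand":0,"dx":-4,"dy":0,"dz":-30,"yaw":0.01},{"hand":0,"dx":-8,"dy":0,"dz":-60,"yaw":0.03},{"hand":0,"dx":-13,"dy":0,"dz":-95,"yaw":0.05},{"hand":0,"dx":-18,"dy":0,"dz":-130,"yaw":0.06},{"hand":0,"dx":-23,"dy":0,"dz":-165,"yaw":0.08},{"hand":0,"dx":-27,"dy":0,"dz":-200,"yaw":0.1},{"hand":0,"dx":-32,"dy":0,"dz":-235,"yaw":0.12},{"hand":0,"dx":-37,"dy":0,"dz":-270,"yaw":0.13},{"hand":0,"dx":-42,"dy":0,"dz":-300,"yaw":0.15},{"hand":0,"dx":-46,"dy":0,"dz":-325,"yaw":0.16},{"hand":0,"dx":-48,"dy":0,"dz":-340,"yaw":0.17}]' 
python3 - <<'E'
from h import *
for n in("side","top"):
    im=bot.grab_frame(n)[:,:,::-1]
    cv2.imwrite(f"pics/i_{n}.png",im)
go(.4763,-.1968,.25,CY)
E
```

```text
clock: 20.77
position: [0.4687, -0.0167, 0.3003]
tool_rot: [-1.572, -0.0, -0.003]
force: [-0.4, -0.5, -0.2]
grip_width: 0.0853
pos [ 0.469  -0.016   0.3001] rpy [-1.5713  0.     -0.0039] w 0.0855 F [1.  0.6 0.8] t 20.87
dx dy dz [   8.    50.2 -180.8] yaw 0.086 len 188.0
```

View pics/i_side.png

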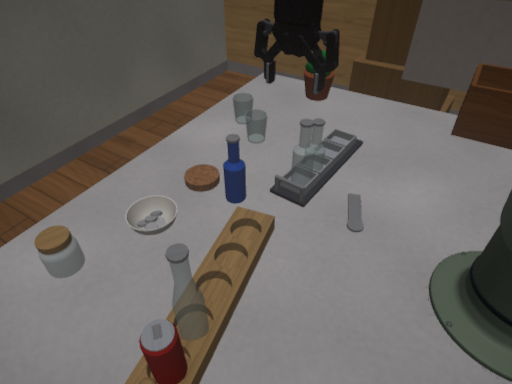

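Tall bottle stands upright in slot 2 next to the can (side image, cap at (178,253)). Next is the stubby one.

```bash
python3 -m crank '[{"hand":0,"dx":1,"dy":0,"dz":-15,"yaw":0.01},{"hand":0,"dx":2,"dy":0,"dz":-40,"yaw":0.02},{"hand":0,"dx":3,"dy":5,"dz":-70,"yaw":0.03},{"hand":0,"dx":4,"dy":10,"dz":-100,"yaw":0.05},{"hand":0,"dx":5,"dy":20,"dz":-130,"yaw":0.06},{"hand":0,"dx":7,"dy":30,"dz":-155,"yaw":0.08},{"hand":0,"dx":8,"dy":40,"dz":-172,"yaw":0.086},{"hand":0,"dx":8,"dy":48,"dz":-180,"yaw":0.086},{"hand":0,"dx":8,"dy":50,"dz":-181,"yaw":0.086},{"hand":0,"dx":8,"dy":50,"dz":-181,"yaw":0.086},{"hand":0,"dx":8,"dy":50,"dz":-181,"yaw":0.086},{"hand":0,"dx":8,"dy":50,"dz":-181,"yaw":0.086}]' 
python3 - <<'E'
from h import *
go(.4763,-.1968,.106,CY)
E
```

```text
clock: 21.87
position: [0.4775, -0.1934, 0.2506]
tool_rot: [-1.571, -0.001, -0.084]
force: [0.1, 0.2, 0.4]
grip_width: 0.0856
pos [ 0.4775 -0.1934  0.2506] rpy [-1.5708e+00 -9.0000e-04 -8.4000e-02] w 0.0856 F [0.1 0.2 0.4] t 21.87
dx dy dz [ -1.  144.6  -3.5] yaw 0.0059 len 145.0
```

```bash
python3 -m crank '[{"hand":0,"dx":-1,"dy":10,"dz":-3,"yaw":0},{"hand":0,"dx":-1,"dy":30,"dz":-3,"yaw":0.006},{"hand":0,"dx":-1,"dy":55,"dz":-3,"yaw":0.006},{"hand":0,"dx":-1,"dy":80,"dz":-3,"yaw":0.006},{"hand":0,"dx":-1,"dy":105,"dz":-3,"yaw":0.006},{"hand":0,"dx":-1,"dy":125,"dz":-3,"yaw":0.006},{"hand":0,"dx":-1,"dy":138,"dz":-3,"yaw":0.006},{"hand":0,"dx":-1,"dy":143,"dz":-3,"yaw":0.006},{"hand":0,"dx":-1,"dy":143,"dz":-3,"yaw":0.006},{"hand":0,"dx":-1,"dy":143,"dz":-3,"yaw":0.006}]' 
python3 - <<'E'
from h import *
go(.4763,-.1968,.106,CY)
for n in("side",):
    im=bot.grab_frame(n)[50:215,250:400,::-1]
    cv2.imwrite(f"pics/j_{n}.png",cv2.resize(im,None,fx=3.5,fy=3.5,interpolation=2))
E
```

```text
clock: 22.7
position: [0.476, -0.1975, 0.1073]
tool_rot: [-1.571, -0.0, -0.092]
force: [0.2, 0.0, 0.3]
grip_width: 0.0855
pos [ 0.476  -0.1975  0.1073] rpy [-1.5707e+00 -3.0000e-04 -9.1700e-02] w 0.0855 F [0.2 0.  0.3] t 22.7
dx dy dz [0.2 1.3 0.7] yaw -0.0018 len 1.0
```

View pics/j_side.png

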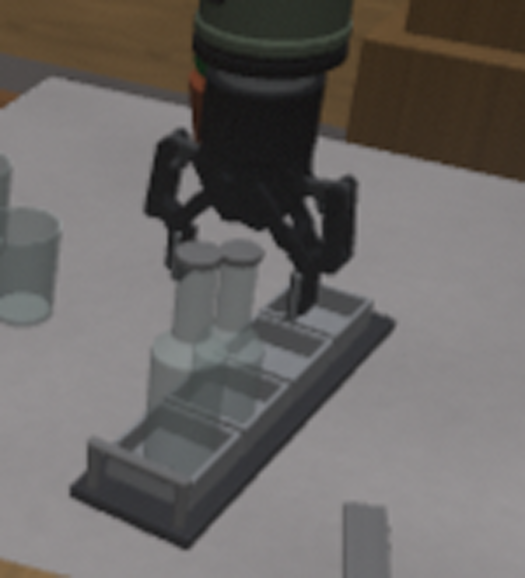

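```bash
python3 -m crank '[{"hand":0.3,"dx":0,"dy":0,"dz":0.5,"yaw":0},{"hand":0.5,"dx":0,"dy":0,"dz":0.5,"yaw":0},{"hand":0.6,"dx":0,"dy":0,"dz":0.5,"yaw":0},{"hand":0.7,"dx":0,"dy":0,"dz":0.5,"yaw":0},{"hand":0.8,"dx":0,"dy":0,"dz":0.5,"yaw":0},{"hand":1,"dx":0,"dy":0,"dz":0.5,"yaw":0},{"hand":1,"dx":0,"dy":0,"dz":0.5,"yaw":0},{"hand":1,"dx":0,"dy":0,"dz":0.5,"yaw":0},{"hand":1,"dx":0,"dy":0,"dz":0.5,"yaw":0},{"hand":1,"dx":0,"dy":0,"dz":0.5,"yaw":0}]' 60
python3 -c "
from h import *
go(.4763,-.1968,.3,CY)"
python3 -m crank '[{"hand":1,"dx":0,"dy":-5,"dz":0,"yaw":0},{"hand":1,"dx":0,"dy":-15,"dz":0,"yaw":0},{"hand":1,"dx":0,"dy":-35,"dz":0,"yaw":0},{"hand":1,"dx":0,"dy":-60,"dz":0,"yaw":0},{"hand":1,"dx":0,"dy":-90,"dz":0,"yaw":0},{"hand":1,"dx":0,"dy":-120,"dz":0,"yaw":0},{"hand":1,"dx":0,"dy":-150,"dz":0,"yaw":0},{"hand":1,"dx":0,"dy":-180,"dz":0,"yaw":0},{"hand":1,"dx":0,"dy":-200,"dz":0,"yaw":0},{"hand":1,"dx":0,"dy":-212,"dz":0,"yaw":0},{"hand":1,"dx":0,"dy":-215,"dz":0,"yaw":0},{"hand":1,"dx":0,"dy":-215,"dz":0,"yaw":0}]';  python3 -c "
from h import *
go(*slot[2],.321,RY)"
```

```text
clock: 23.58
position: [0.4762, -0.1973, 0.1072]
tool_rot: [-1.571, -0.001, -0.092]
force: [0.5, -0.7, 5.9]
grip_width: 0.0254
pos [ 0.4762 -0.1973  0.1072] rpy [-1.571e+00 -8.000e-04 -9.210e-02] w 0.0254 F [ 0.5 -0.7  5.9] t 23.58
dx dy dz [   0.2 -192.8    0.5] yaw -0.0022 len 193.0
clock: 24.58
position: [0.4757, -0.1971, 0.3227]
tool_rot: [-1.571, -0.001, -0.092]
force: [0.1, 0.1, -1.7]
grip_width: 0.0253
pos [ 0.4757 -0.1971  0.3227] rpy [-1.5712e+00 -9.0000e-04 -9.2100e-02] w 0.0253 F [ 0.1  0.1 -1.7] t 24.58
dx dy dz [-45.3   1.5 449.6] yaw -0.2622 len 452.0
```

```bash
python3 -m crank '[{"hand":1,"dx":-1,"dy":0,"dz":8,"yaw":0},{"hand":1,"dx":-2,"dy":0,"dz":25,"yaw":-0.01},{"hand":1,"dx":-5,"dy":0,"dz":50,"yaw":-0.02},{"hand":1,"dx":-8,"dy":0,"dz":80,"yaw":-0.04},{"hand":1,"dx":-11,"dy":0,"dz":110,"yaw":-0.06},{"hand":1,"dx":-14,"dy":0,"dz":140,"yaw":-0.08},{"hand":1,"dx":-17,"dy":0,"dz":170,"yaw":-0.1},{"hand":1,"dx":-20,"dy":0,"dz":200,"yaw":-0.12},{"hand":1,"dx":-23,"dy":0,"dz":230,"yaw":-0.13},{"hand":1,"dx":-26,"dy":0,"dz":260,"yaw":-0.15},{"hand":1,"dx":-29,"dy":0,"dz":290,"yaw":-0.17},{"hand":1,"dx":-32,"dy":0,"dz":315,"yaw":-0.18}]';  python3 -c "
from h import *
go(*slot[2],.321,RY)"
```

```text
clock: 25.58
position: [0.4714, 0.1227, 0.3212]
tool_rot: [-1.57, 0.001, 0.092]
force: [0.4, -0.1, -2.4]
grip_width: 0.0255
pos [0.4714 0.1227 0.3212] rpy [-1.5703e+00  1.2000e-03  9.1600e-02] w 0.0255 F [ 0.4 -0.1 -2.4] t 25.58
dx dy dz [ 12.6   0.3 131.5] yaw -0.0786 len 132.0
```

```bash
python3 -m crank '[{"hand":1,"dx":2,"dy":0,"dz":22,"yaw":-0.01},{"hand":1,"dx":4,"dy":0,"dz":44,"yaw":-0.03},{"hand":1,"dx":6,"dy":0,"dz":66,"yaw":-0.04},{"hand":1,"dx":8,"dy":0,"dz":88,"yaw":-0.06},{"hand":1,"dx":9,"dy":0,"dz":108,"yaw":-0.07},{"hand":1,"dx":11,"dy":0,"dz":124,"yaw":-0.08},{"hand":1,"dx":11,"dy":0,"dz":132,"yaw":-0.08},{"hand":1,"dx":11,"dy":0,"dz":133,"yaw":-0.08},{"hand":1,"dx":11,"dy":0,"dz":133,"yaw":-0.08},{"hand":1,"dx":11,"dy":0,"dz":133,"yaw":-0.08},{"hand":1,"dx":11,"dy":0,"dz":133,"yaw":-0.08}]'
python3 - <<'E'
from h import *
go(*slot[2],.1062,RY)
E
```

```text
clock: 26.5
position: [0.4723, 0.2519, 0.3218]
tool_rot: [-1.571, 0.0, 0.167]
force: [0.2, -0.3, -2.8]
grip_width: 0.0258
pos [0.4723 0.2519 0.3218] rpy [-1.5714e+00  1.0000e-04  1.6660e-01] w 0.0258 F [ 0.2 -0.3 -2.8] t 26.5
dx dy dz [  0.3 215.6   3. ] yaw -0.0036 len 216.0
```

```bash
python3 -m crank '[{"hand":1,"dx":0,"dy":10,"dz":2,"yaw":0},{"hand":1,"dx":0,"dy":30,"dz":2,"yaw":0},{"hand":1,"dx":0,"dy":60,"dz":2,"yaw":0},{"hand":1,"dx":0,"dy":90,"dz":2,"yaw":0},{"hand":1,"dx":0,"dy":120,"dz":2,"yaw":0},{"hand":1,"dx":0,"dy":145,"dz":2,"yaw":0},{"hand":1,"dx":0,"dy":163,"dz":2,"yaw":0},{"hand":1,"dx":0,"dy":172,"dz":2,"yaw":0},{"hand":1,"dx":0,"dy":175,"dz":2,"yaw":0},{"hand":1,"dx":0,"dy":175,"dz":2,"yaw":0},{"hand":1,"dx":0,"dy":175,"dz":2,"yaw":0}]'
python3 - <<'E'
from h import *
go(*slot[2],.1062,RY)
for n in("side","top"):
    im=bot.grab_frame(n)[:,:,::-1]
    cv2.imwrite(f"pics/k_{n}.png",im)
E
```

```text
clock: 27.42
position: [0.4722, 0.2551, 0.1477]
tool_rot: [-1.57, -0.001, 0.168]
force: [-0.3, 0.5, -2.4]
grip_width: 0.0253
pos [0.4722 0.2551 0.1477] rpy [-1.5704e+00 -1.1000e-03  1.6770e-01] w 0.0253 F [-0.3  0.5 -2.4] t 27.42
dx dy dz [-0.3 41.5 -0.2] yaw -0.0025 len 42.0
```

View pics/k_side.png

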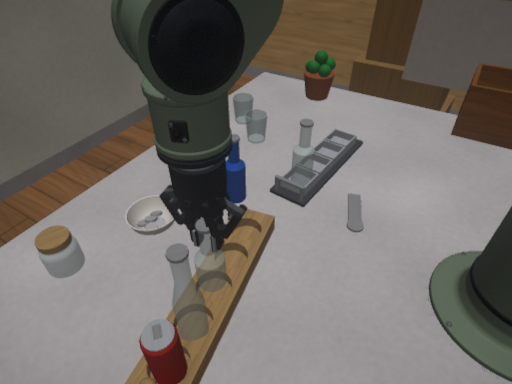

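The stubby bottle hangs upright over slot 3 (side image, around (210,280)), clear of the tall one. I'll lower it.

```bash
python3 -m crank '[{"hand":1,"dx":0,"dy":8,"dz":0,"yaw":0},{"hand":1,"dx":0,"dy":18,"dz":0,"yaw":0},{"hand":1,"dx":0,"dy":28,"dz":0,"yaw":0},{"hand":1,"dx":0,"dy":35,"dz":0,"yaw":0},{"hand":1,"dx":0,"dy":39,"dz":0,"yaw":0},{"hand":1,"dx":0,"dy":40,"dz":0,"yaw":0},{"hand":1,"dx":0,"dy":40.5,"dz":0,"yaw":0},{"hand":1,"dx":0,"dy":41,"dz":0,"yaw":0},{"hand":1,"dx":0,"dy":41,"dz":0,"yaw":0},{"hand":1,"dx":0,"dy":41,"dz":0,"yaw":0}]'
python3 -c "
from h import *
go(*slot[2],.1062,RY)"
```

```text
clock: 28.35
position: [0.4716, 0.2549, 0.1061]
tool_rot: [-1.571, 0.0, 0.168]
force: [-4.5, -2.6, 10.8]
grip_width: 0.0252
pos [0.4716 0.2549 0.1061] rpy [-1.5712e+00  2.0000e-04  1.6810e-01] w 0.0252 F [-4.5 -2.6 10.8] t 28.35
dx dy dz [ 0.3 -0.1 -0.2] yaw -0.0021 len 0.0
```

```bash
python3 -m crank '[{"hand":0.6,"dx":0,"dy":0,"dz":0,"yaw":0},{"hand":0.3,"dx":0,"dy":0,"dz":0,"yaw":0},{"hand":0,"dx":0,"dy":0,"dz":0,"yaw":0},{"hand":0,"dx":0,"dy":0,"dz":0,"yaw":0},{"hand":0,"dx":0,"dy":0,"dz":0,"yaw":0},{"hand":0,"dx":0,"dy":0,"dz":0,"yaw":0},{"hand":0,"dx":0,"dy":0,"dz":0,"yaw":0},{"hand":0,"dx":0,"dy":-10,"dz":0,"yaw":0},{"hand":0,"dx":0,"dy":-40,"dz":0,"yaw":0},{"hand":0,"dx":0,"dy":-75,"dz":0,"yaw":0},{"hand":0,"dx":0,"dy":-110,"dz":0,"yaw":0},{"hand":0,"dx":0,"dy":-145,"dz":0,"yaw":0}]'
python3 -c "
from h import *
go(.4784,-.1245,.25,CY)"
```

```text
clock: 29.35
position: [0.4713, 0.255, 0.2533]
tool_rot: [-1.57, 0.0, 0.169]
force: [0.3, 0.0, 0.2]
grip_width: 0.0856
pos [0.4713 0.255  0.2533] rpy [-1.5704e+00  2.0000e-04  1.6870e-01] w 0.0856 F [0.3 0.  0.2] t 29.35
dx dy dz [ -56.7    3.1 -375.3] yaw 0.2586 len 380.0
```

```bash
python3 -m crank '[{"hand":0,"dx":-2,"dy":0,"dz":-12,"yaw":0.01},{"hand":0,"dx":-6,"dy":0,"dz":-40,"yaw":0.03},{"hand":0,"dx":-11,"dy":0,"dz":-75,"yaw":0.05},{"hand":0,"dx":-17,"dy":0,"dz":-115,"yaw":0.08},{"hand":0,"dx":-23,"dy":0,"dz":-155,"yaw":0.11},{"hand":0,"dx":-29,"dy":0,"dz":-195,"yaw":0.14},{"hand":0,"dx":-35,"dy":0,"dz":-235,"yaw":0.17},{"hand":0,"dx":-41,"dy":0,"dz":-275,"yaw":0.2},{"hand":0,"dx":-47,"dy":0,"dz":-312,"yaw":0.22},{"hand":0,"dx":-52,"dy":0,"dz":-345,"yaw":0.24},{"hand":0,"dx":-56,"dy":0,"dz":-368,"yaw":0.26},{"hand":0,"dx":-57,"dy":0,"dz":-376,"yaw":0.26}]' 
python3 -m crank '[{"hand":0,"dx":0,"dy":0,"dz":0,"yaw":0},{"hand":0,"dx":0,"dy":0,"dz":0,"yaw":0},{"hand":0,"dx":0,"dy":0,"dz":0,"yaw":0}]'
python3 - <<'E'
from h import *
for n in("side","top"):
    im=bot.grab_frame(n)[:,:,::-1]
    cv2.imwrite(f"pics/l_{n}.png",im)
go(.4784,-.1245,.140,CY)
E
```

```text
clock: 30.35
position: [0.4779, -0.1291, 0.2514]
tool_rot: [-1.572, -0.0, -0.097]
force: [0.4, -0.1, 1.2]
grip_width: 0.0855
clock: 30.6
position: [0.4786, -0.1238, 0.2512]
tool_rot: [-1.57, -0.0, -0.09]
force: [-0.3, 0.7, -0.9]
grip_width: 0.0857
pos [ 0.4786 -0.124   0.2511] rpy [-1.5706e+00 -2.0000e-04 -8.9800e-02] w 0.0852 F [-0.9 -0.4  0.3] t 30.7
dx dy dz [ -0.2 111.1  -0.6] yaw 0.0001 len 111.0
```

View pics/l_side.png

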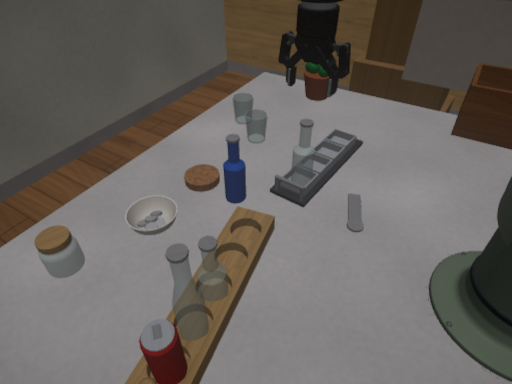

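The can, tall and stubby bottles are all standing in slots 1–3. The clear middle bottle is the only drink left in the carrier (cap at (306,124)), with the gripper above it.

```bash
python3 -m crank '[{"hand":0,"dx":0,"dy":10,"dz":0,"yaw":0},{"hand":0,"dx":0,"dy":30,"dz":0,"yaw":0},{"hand":0,"dx":0,"dy":55,"dz":0,"yaw":0},{"hand":0,"dx":0,"dy":80,"dz":0,"yaw":0},{"hand":0,"dx":0,"dy":98,"dz":0,"yaw":0},{"hand":0,"dx":0,"dy":107,"dz":0,"yaw":0},{"hand":0,"dx":0,"dy":110,"dz":0,"yaw":0},{"hand":0,"dx":0,"dy":110,"dz":0,"yaw":0},{"hand":0,"dx":0,"dy":110,"dz":0,"yaw":0},{"hand":0,"dx":0,"dy":110,"dz":0,"yaw":0}]' 
python3 - <<'E'
from h import *
go(.4784,-.1245,.140,CY)
for n in("side",):
    im=bot.grab_frame(n)[50:215,250:400,::-1]
    cv2.imwrite(f"pics/m_{n}.png",cv2.resize(im,None,fx=3.5,fy=3.5,interpolation=2))
E
```

```text
clock: 31.53
position: [0.4791, -0.1254, 0.1418]
tool_rot: [-1.571, -0.001, -0.092]
force: [-0.4, 0.1, -0.5]
grip_width: 0.0855
pos [ 0.4791 -0.1254  0.1418] rpy [-1.5711e+00 -1.5000e-03 -9.2000e-02] w 0.0855 F [-0.4  0.1 -0.5] t 31.53
dx dy dz [-0.7  1.8  0.8] yaw -0.0021 len 2.0
```

View pics/m_side.png

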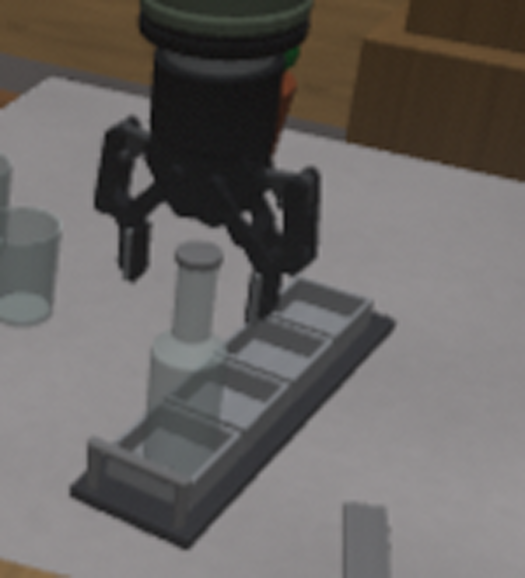

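```bash
python3 -m crank '[{"hand":0.3,"dx":-0.5,"dy":0,"dz":0.5,"yaw":0},{"hand":0.5,"dx":-0.5,"dy":0,"dz":0.5,"yaw":0},{"hand":0.6,"dx":-0.5,"dy":0,"dz":0.5,"yaw":0},{"hand":0.7,"dx":-0.5,"dy":0,"dz":0.5,"yaw":0},{"hand":0.8,"dx":-0.5,"dy":0,"dz":0.5,"yaw":0},{"hand":1,"dx":-0.5,"dy":0,"dz":0.5,"yaw":0},{"hand":1,"dx":-0.5,"dy":0,"dz":0.5,"yaw":0},{"hand":1,"dx":-0.5,"dy":0,"dz":0.5,"yaw":0},{"hand":1,"dx":-0.5,"dy":0,"dz":0.5,"yaw":0},{"hand":1,"dx":-0.5,"dy":0,"dz":0.5,"yaw":0}]' 60
python3 -c "
from h import *
go(.4784,-.1245,.3,CY)"
python3 -m crank '[{"hand":1,"dx":0,"dy":-5,"dz":0,"yaw":0},{"hand":1,"dx":0,"dy":-15,"dz":0,"yaw":0},{"hand":1,"dx":0,"dy":-35,"dz":0,"yaw":0},{"hand":1,"dx":0,"dy":-60,"dz":0,"yaw":0},{"hand":1,"dx":0,"dy":-90,"dz":0,"yaw":0},{"hand":1,"dx":0,"dy":-120,"dz":0,"yaw":0},{"hand":1,"dx":0,"dy":-150,"dz":0,"yaw":0},{"hand":1,"dx":0,"dy":-175,"dz":0,"yaw":0},{"hand":1,"dx":0,"dy":-192,"dz":0,"yaw":0},{"hand":1,"dx":0,"dy":-200,"dz":0,"yaw":0},{"hand":1,"dx":0,"dy":-200,"dz":0,"yaw":0},{"hand":1,"dx":0,"dy":-200,"dz":0,"yaw":0}]';  python3 -c "
from h import *
go(*slot[3],.34,RY)"
```

```text
clock: 32.42
position: [0.4782, -0.1249, 0.1411]
tool_rot: [-1.571, -0.0, -0.092]
force: [0.3, -1.0, 5.3]
grip_width: 0.0261
pos [ 0.4782 -0.1249  0.1411] rpy [-1.5709e+00 -4.0000e-04 -9.2100e-02] w 0.0261 F [ 0.3 -1.   5.3] t 32.42
dx dy dz [   0.2 -158.9    0.4] yaw -0.0022 len 159.0
clock: 33.42
position: [0.4777, -0.1248, 0.3404]
tool_rot: [-1.571, 0.001, -0.092]
force: [-0.9, 0.1, -2.5]
grip_width: 0.0255
pos [ 0.4777 -0.1248  0.3404] rpy [-1.5709e+00  5.0000e-04 -9.2000e-02] w 0.0255 F [-0.9  0.1 -2.5] t 33.42
dx dy dz [-20.9   0.4 304.1] yaw -0.2622 len 305.0
```

```bash
python3 -m crank '[{"hand":1,"dx":-1,"dy":0,"dz":8,"yaw":-0.01},{"hand":1,"dx":-2,"dy":0,"dz":25,"yaw":-0.02},{"hand":1,"dx":-4,"dy":0,"dz":50,"yaw":-0.04},{"hand":1,"dx":-6,"dy":0,"dz":80,"yaw":-0.06},{"hand":1,"dx":-8,"dy":0,"dz":112,"yaw":-0.09},{"hand":1,"dx":-10,"dy":0,"dz":145,"yaw":-0.12},{"hand":1,"dx":-12,"dy":0,"dz":178,"yaw":-0.15},{"hand":1,"dx":-14,"dy":0,"dz":210,"yaw":-0.18},{"hand":1,"dx":-16,"dy":0,"dz":240,"yaw":-0.21},{"hand":1,"dx":-18,"dy":0,"dz":268,"yaw":-0.23},{"hand":1,"dx":-20,"dy":0,"dz":290,"yaw":-0.25},{"hand":1,"dx":-21,"dy":0,"dz":304,"yaw":-0.26}]'
python3 -m crank '[{"hand":1,"dx":0,"dy":0,"dz":0,"yaw":0},{"hand":1,"dx":0,"dy":0,"dz":0,"yaw":0},{"hand":1,"dx":0,"dy":0,"dz":0,"yaw":0},{"hand":1,"dx":0,"dy":0,"dz":0,"yaw":0}]'
python3 -c "
from h import *
go(*slot[3],.1401,RY)"
```

```text
clock: 34.42
position: [0.4835, 0.1838, 0.3402]
tool_rot: [-1.57, 0.001, 0.174]
force: [-0.6, -0.1, -2.3]
grip_width: 0.0258
clock: 34.75
position: [0.4849, 0.1793, 0.3406]
tool_rot: [-1.571, 0.001, 0.167]
force: [-0.3, 0.3, -2.5]
grip_width: 0.0259
pos [0.4849 0.1793 0.3406] rpy [-1.5711e+00  5.0000e-04  1.6730e-01] w 0.0259 F [-0.3  0.3 -2.5] t 34.75
dx dy dz [2.000e-01 2.005e+02 6.000e-01] yaw -0.0029 len 201.0
```

```bash
python3 -m crank '[{"hand":1,"dx":0,"dy":10,"dz":0,"yaw":0},{"hand":1,"dx":0,"dy":30,"dz":0,"yaw":0},{"hand":1,"dx":0,"dy":60,"dz":0,"yaw":0},{"hand":1,"dx":0,"dy":90,"dz":0,"yaw":0},{"hand":1,"dx":0,"dy":115,"dz":0,"yaw":0},{"hand":1,"dx":0,"dy":138,"dz":0,"yaw":0},{"hand":1,"dx":0,"dy":152,"dz":0,"yaw":0},{"hand":1,"dx":0,"dy":158,"dz":0,"yaw":0},{"hand":1,"dx":0,"dy":160,"dz":0,"yaw":0},{"hand":1,"dx":0,"dy":160,"dz":0,"yaw":0},{"hand":1,"dx":0,"dy":160,"dz":0,"yaw":0}]'
python3 - <<'E'
from h import *
go(*slot[3],.1401,RY)
for n in("side",):
    im=bot.grab_frame(n)[:,:,::-1]
    cv2.imwrite(f"pics/n_{n}.png",im)
E
```

```text
clock: 35.67
position: [0.4854, 0.1799, 0.1816]
tool_rot: [-1.571, -0.001, 0.168]
force: [-0.0, -0.2, -1.9]
grip_width: 0.0259
pos [0.4854 0.1799 0.1816] rpy [-1.5706e+00 -1.1000e-03  1.6770e-01] w 0.0259 F [-0.  -0.2 -1.9] t 35.67
dx dy dz [-0.6 41.5  0. ] yaw -0.0024 len 42.0
```

View pics/n_side.png

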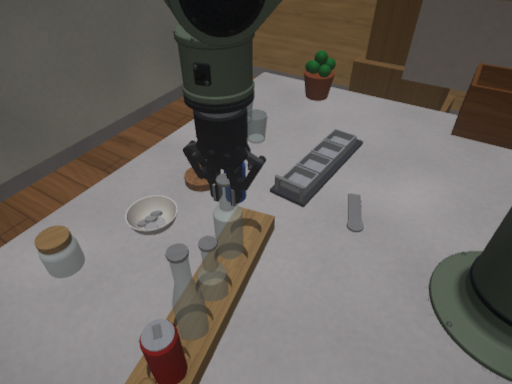

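```bash
python3 -c "
from h import *
print(plane('top',(252,152),.174), slot[3])"
python3 -m crank '[{"hand":1,"dx":0,"dy":8,"dz":0,"yaw":0},{"hand":1,"dx":0,"dy":18,"dz":0,"yaw":0},{"hand":1,"dx":0,"dy":28,"dz":0,"yaw":0},{"hand":1,"dx":0,"dy":35,"dz":0,"yaw":0},{"hand":1,"dx":0,"dy":39,"dz":0,"yaw":0},{"hand":1,"dx":0,"dy":40,"dz":0,"yaw":0},{"hand":1,"dx":0,"dy":40.5,"dz":0,"yaw":0},{"hand":1,"dx":0,"dy":41,"dz":0,"yaw":0},{"hand":1,"dx":0,"dy":41,"dz":0,"yaw":0},{"hand":1,"dx":0,"dy":41,"dz":0,"yaw":0}]'
python3 -c "
from h import *
go(*slot[3],.1401,RY)"
```

```text
[ 0.59723589 -0.00748152  0.174     ] [0.48487056 0.17989774]
clock: 36.55
position: [0.4849, 0.1799, 0.1401]
tool_rot: [-1.571, 0.0, 0.168]
force: [-2.9, -1.4, 7.3]
grip_width: 0.0255
pos [0.4849 0.1799 0.1401] rpy [-1.571e+00  2.000e-04  1.680e-01] w 0.0255 F [-2.9 -1.4  7.3] t 36.55
dx dy dz [-0.  0.  0.] yaw -0.0021 len 0.0
```

```bash
python3 -m crank '[{"hand":0.6,"dx":0,"dy":0,"dz":0,"yaw":0},{"hand":0.3,"dx":0,"dy":0,"dz":0,"yaw":0},{"hand":0,"dx":0,"dy":0,"dz":0,"yaw":0},{"hand":0,"dx":0,"dy":0,"dz":0,"yaw":0},{"hand":0,"dx":0,"dy":0,"dz":0,"yaw":0},{"hand":0,"dx":0,"dy":0,"dz":0,"yaw":0},{"hand":0,"dx":0,"dy":0,"dz":0,"yaw":0},{"hand":0,"dx":0,"dy":-10,"dz":0,"yaw":0},{"hand":0,"dx":0,"dy":-40,"dz":0,"yaw":0},{"hand":0,"dx":0,"dy":-75,"dz":0,"yaw":0},{"hand":0,"dx":0,"dy":-110,"dz":0,"yaw":0},{"hand":0,"dx":0,"dy":-145,"dz":0,"yaw":0}]'
python3 -m crank '[{"hand":0,"dx":0,"dy":0,"dz":-10,"yaw":0},{"hand":0,"dx":-5,"dy":0,"dz":-30,"yaw":0},{"hand":0,"dx":-10,"dy":0,"dz":-60,"yaw":0},{"hand":0,"dx":-15,"dy":0,"dz":-95,"yaw":0},{"hand":0,"dx":-20,"dy":0,"dz":-130,"yaw":0},{"hand":0,"dx":-25,"dy":0,"dz":-165,"yaw":0},{"hand":0,"dx":-30,"dy":0,"dz":-200,"yaw":0},{"hand":0,"dx":-35,"dy":0,"dz":-230,"yaw":0},{"hand":0,"dx":-40,"dy":0,"dz":-255,"yaw":0},{"hand":0,"dx":-40,"dy":0,"dz":-270,"yaw":0},{"hand":0,"dx":-40,"dy":0,"dz":-275,"yaw":0},{"hand":0,"dx":-40,"dy":0,"dz":-275,"yaw":0}]'
python3 - <<'E'
from h import *
H=[.118,.204,.142,.174]
def circ(im,n,c,z,r,col,f):
    P=np.array([proj(n,[c[0]+r*np.cos(a),c[1]+r*np.sin(a),z]) for a in np.linspace(0,6.28,60)])
    cv2.polylines(im,[np.int32((P+.5)*f*16)],True,col,1,cv2.LINE_AA,4)
for n in("side","top"):
    im=bot.grab_frame(n)[:,:,::-1];f=4
    cv2.imwrite(f"pics/p_{n}.png",im)
    b=cv2.resize(im,None,fx=f,fy=f,interpolation=2)
    for c,h,r in zip(slot,H,[.024]+[.0155]*3): circ(b,n,c,h+.015,r,(0,255,255),f)
    b=b[640:1040,0:940] if n=="top" else b[800:1536,500:1150]
    cv2.imwrite(f"pics/q_{n}.png",cv2.resize(b,None,fx=.8,fy=.8))
E
```

```text
clock: 37.55
position: [0.4845, 0.18, 0.2873]
tool_rot: [-1.57, 0.0, 0.169]
force: [0.3, -0.1, -0.4]
grip_width: 0.0853
clock: 38.55
position: [0.4916, -0.0989, 0.2853]
tool_rot: [-1.571, -0.0, 0.166]
force: [-0.4, 0.5, 0.6]
grip_width: 0.0853
```

View pics/q_side.png

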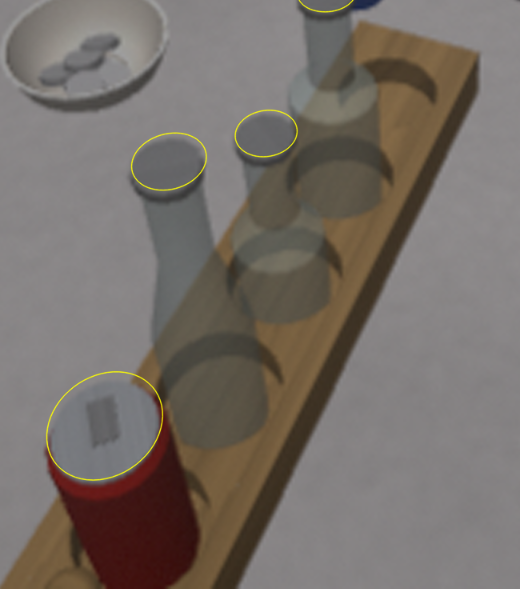

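View pics/q_top.png

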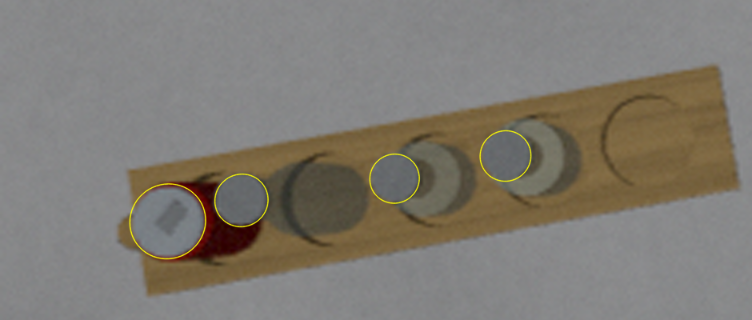

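View pics/p_side.png

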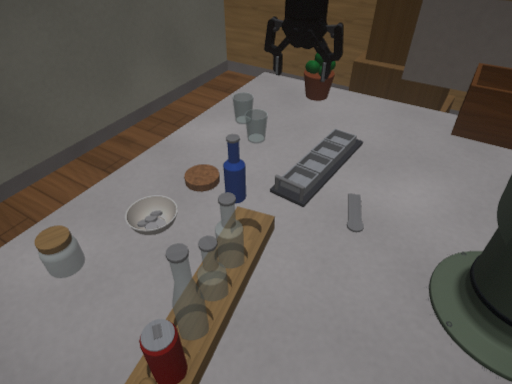

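In both views the drawn circles for fully seated tops sit on the actual tops. All four drinks are upright and fully down, the carrier is empty, the end slot is free and the gripper is clear.

```bash
python3 -c "
from workcell import bot
print(bot.job_done())"
```

```text
the job is handed in; nothing more can be done
None
```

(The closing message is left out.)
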